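Load the engraver's jig and start the run

TASK

Put each pale wooden blank lying on the table into the recess of its own shape and size in the jig and press it down fully home, until it is flush with the jig's top; when all are flush, swing the hold-down bar fully shut over them. Then start the engraver: press the three console keys fully down one at a time, left, middle, right as the robot sees them, and not before the bar is shut. Leave the other things on the table where they are.

Things in the scene. Friction and masses are not known exactly. Their poses are not given: they have to be found in the camera images.
- plaque: pale bare wooden long rectangular blank, 100 (its x) x 42 (its y) x 30 thick mm (z is the thickness); origin at its very centre; lies flat on the table at the start, or is absent in this run (None from the start)
- disc: pale bare wooden round blank, 60 in diameter x 30 thick mm (z is the thickness); origin at its very centre; lies flat on the table at the start, or is absent in this run (None from the start)
- tag: pale bare wooden narrow rectangular blank, 84 (its x) x 34 (its y) x 30 thick mm (z is the thickness); origin at its very centre; lies flat on the table at the start, or is absent in this run (None from the start)
- block: pale bare wooden short, nearly square blank, 60 (its x) x 50 (its y) x 30 thick mm (z is the thickness); origin at its very centre; lies flat on the table at the start, or is absent in this run (None from the start)
- recess_plaque (a point): centre of the mouth (at the jig's top face) of the recess for the plaque, nearest the bar's hinge; 104 x 46 mm (x by y of this frame), so the blank has 2 mm of play all round. Its frame is the jig's: x across the row, y along the row away from the bar's hinge, z up. Each recess has a rubber bed held by friction; see the jig
- recess_disc (a point): centre of the mouth (at the jig's top face) of the recess for the disc, second from the hinge; 64 mm in diameter, i.e. 64 x 64 mm (x by y of this frame), so the blank has 2 mm of play all round. Its frame is the jig's: x across the row, y along the row away from the bar's hinge, z up. Each recess has a rubber bed held by friction; see the jig
- recess_tag (a point): centre of the mouth (at the jig's top face) of the recess for the tag, third from the hinge; 88 x 38 mm (x by y of this frame), so the blank has 2 mm of play all round. Its frame is the jig's: x across the row, y along the row away from the bar's hinge, z up. Each recess has a rubber bed held by friction; see the jig
- recess_block (a point): centre of the mouth (at the jig's top face) of the recess for the block, fourth, farthest from the hinge; 64 x 54 mm (x by y of this frame), so the blank has 2 mm of play all round. Its frame is the jig's: x across the row, y along the row away from the bar's hinge, z up. Each recess has a rubber bed held by friction; see the jig
- jig: fixed aluminium block, 140 (x, away from robot) x 310 (y, the row of recesses) x 45 mm high; origin: centre of underside. Each recess has a bed that starts 16 mm below the mouth, so a blank first stands 14 mm proud; pushed with over 8 N (10 to 15 is good) the bed slides down 14 mm to a firm stop, 30 mm below the mouth, where the blank is flush; it stays where it is left
- bar (a joint): hold-down bar's angle, rad: 0 = shut, at its stop, lying over the middle of the row; about 1.5 = open, pointing from hinge to jig -x. Grows anticlockwise from above. About 1 N at the knob moves it; stays where left. Steel, 276 x 18 x 10 mm; swings level, underside 4 mm above the jig's top, so a proud blank blocks it
- bar_hinge (a point): on the bar's hinge axis, at the height of the jig's top face (45 mm above the table); the frame is the jig's
- bar_knob (a point): centre of the top of the bar's upright black round knob, 20 mm in diameter, 44 mm tall above the bar, on the bar 190 mm from the hinge axis; this point is 58 mm above the jig's top face
- key_left (a joint): travel of the left key of the console, m: 0 = up, 0.006 = fully down; a spring takes 5 N to push it fully down and lifts it again
- key_left_top (a point): centre of the top of the left key, a round white push button 32 mm in diameter, at the left (+y side) as the robot sees it; the keys stand 50 mm apart on a grey console box 100 x 170 x 50 mm; pressed straight down
- key_middle (a joint): travel of the middle key of the console, m: 0 = up, 0.006 = fully down; a spring takes 5 N to push it fully down and lifts it again
- key_middle_top (a point): centre of the top of the middle key, a round white push button 32 mm in diameter, in the middle; the keys stand 50 mm apart on a grey console box 100 x 170 x 50 mm; pressed straight down
- key_right (a joint): travel of the right key of the console, m: 0 = up, 0.006 = fully down; a spring takes 5 N to push it fully down and lifts it again
- key_right_top (a point): centre of the top of the right key, a round white push button 32 mm in diameter, at the right (-y side) as the robot sees it; the keys stand 50 mm apart on a grey console box 100 x 170 x 50 mm; pressed straight down
- sanding_block: bystander: a cork sanding block 90 x 55 x 35 mm; leave it alone
- brush: bystander: a brush, lying; leave it alone
- varnish_jar: bystander: a closed varnish jar, 64 mm across, 90 mm high, standing; leave it alone
- mug: bystander: a white mug, 80 mm across, 90 mm high, standing; leave it alone
- screwdriver: bystander: a screwdriver, lying; leave it alone
- offcut: bystander: a darker, thinner piece of scrap wood, 110 x 45 x 20 mm: not a blank; leave it alone
Mind the look-alikes: they are no part of the job. Leave any blue look-alike of the part that bears key_left alone.

How it is judged:
On the way, in this order (a step that is already met when the one before it is completed fails the run):
1. every blank there is lies pressed flush in its own recess (horizontal distance between plaque and recess_plaque below 0.006 m and z of plaque in the frame of recess_plaque below -0.0125 m and angle between the z axis of plaque and the z axis of recess_plaque, either way round below 0.08 rad and angle between the x axis of plaque and the x axis of recess_plaque, either way round below 0.12 rad and horizontal distance between disc and recess_disc below 0.006 m and z of disc in the frame of recess_disc below -0.0125 m and angle between the z axis of disc and the z axis of recess_disc, either way round below 0.08 rad and horizontal distance between tag and recess_tag below 0.006 m and z of tag in the frame of recess_tag below -0.0125 m and angle between the z axis of tag and the z axis of recess_tag, either way round below 0.08 rad and angle between the x axis of tag and the x axis of recess_tag, either way round below 0.12 rad and horizontal distance between block and recess_block below 0.006 m and z of block in the frame of recess_block below -0.0125 m and angle between the z axis of block and the z axis of recess_block, either way round below 0.08 rad and angle between the x axis of block and the x axis of recess_block, either way round below 0.12 rad), for 0.2 s.
2. the hold-down bar is shut over the flush blanks (all of step 1 and value of joint bar below 0.08 rad), for 0.2 s.
3. then the left key is pressed down (value of joint key_left above 0.004 m and value of joint bar below 0.08 rad), for 0.02 s.
4. then the middle key is pressed down (value of joint key_middle above 0.004 m and value of joint bar below 0.08 rad), for 0.02 s.
5. then the right key is pressed down (value of joint key_right above 0.004 m and value of joint bar below 0.08 rad), for 0.02 s.
At the end, for the whole second after the job is handed in: Every blank present rests in its own recess, its top within 2.5 mm of the jig's top face, within 6 mm of the recess's centre and lying square (tilt under 0.08 rad); the bar is shut (under 0.08 rad) and all three keys are up again (under 2 mm) (all of step 2 and value of joint each of key_left, key_middle, key_right below 0.002 m and linear speed of each of plaque, disc, tag, block below 0.03 m/s); the robot touches nothing.
It fails at once if a console key is pressed while the bar is not shut (value of joint bar above 0.12 rad and value of joint any of key_left, key_middle, key_right above 0.004 m).
It fails at once if two console keys are down at once (value of joint each of key_left, key_middle above 0.003 m or value of joint each of key_middle, key_right above 0.003 m or value of joint each of key_left, key_right above 0.003 m).
It fails at once if a bystander is shifted by more than 8 cm (distance of any of sanding_block, brush, varnish_jar, mug, screwdriver, offcut from where it was at the start of the episode above 0.08 m).
It fails at once if the varnish jar or the mug is tipped over (angle between any of varnish_jar, mug's own z axis and vertical above 0.6 rad).
Of plaque, disc, tag, block only 3 to 4 are there at a start; the rules pass over those that are not, and their reading is None.
At some moment in a run one of plaque, disc, tag, block may be knocked a few centimetres aside while the robot is not near it.
Once in a run the grip may slacken for a moment while it holds something.
It also fails if it takes over 210 s, if anything falls off the work surface, if the arm or the gripper's body presses on something with over 40 N, if the wrist force passes 120 N, or if a joint passes its speed limit or range.

ROBOT

A 6-joint arm with a two-finger parallel gripper is mounted at the origin on the work surface. World frame = base frame: x ahead of the robot, y to its left, z up, the work surface at z = 0. Lengths are in m, angles in rad, forces in N, time in s.
With the tool pointing down it reaches from about 0.375 to 0.9 m from the base axis. Payload 3.1 kg.
Tool frame: the origin (TCP) lies midway between the tips of the shut fingers; the grasp point (between the pads) lies 19 mm behind it (manip.pinch_z is the distance from the TCP to the grasp point, in m); z points along the fingers, y is the line along which they close (so a half turn about z gives the same grasp; the last joint's range is limited). The gripper opens to 85 mm and grips with 20 to 120 N. Pads are 22 mm wide; open, the fingers measure 114 mm over their backs; the gripper's body (76 mm by 85 mm) begins 54 mm behind the grasp point. The pads swing forward as they close: fully open they stand 13 mm farther back than shut.
Start: joints at [-1.327, 0.527, 1.433, -0, 1.181, -0.178], TCP at [0.256, -0.57, 0.231] pointing down, gripper open.
Joint ranges: [-3.08, 3.08], [-0.75, 2.2], [0.22, 2.44], [-1.43, 4.57], [0, 2.65], [-2.85, 2.85]. Speed limits (rad/s): [2.79, 2.79, 3.14, 3.14, 3.14, 3.14].

INTERFACE

Orientations are given as a unit quaternion [x, y, z, w].
In Python, from station import manip, viewer, ticket gives the robot as it stands.
- The arm moves only by the shell command python3 -m creep 'ROWS' [FORCE]. ROWS is JSON, a list of rows, each an object with "slide": the shift along the tool's x, y, z in cm, a list of three; "angular": the turn, a rotation vector about the tool's x, y, z in rad, a list of three; "claw": the opening, from -1 (shut) to 1 (fully open). A call has 1 to 10 rows; each row shifts and turns the commanded pose from where the row before left it, along the tool's axes as they then stand; what a row does not reach is not made up. A row lasts 1/12 s, in which the tool goes at most 41.7 mm and 7.16 degrees, less where a joint would pass 70% of its speed; a pose out of reach is approached as far as the arm can. A call with a gripper value outside its range is refused whole. The fingers move at their own pace and stop on an object; FORCE is the grip in N (left out, the last holds). Time passes only in rows, so rows that do not move let the fingers close. It gives the time, the measured TCP pose, the force, the opening and the grip force at its end, in the units of the state.
- manip.sense(): the state, without advancing time (a new reading comes with each control period).
- viewer.snapshot(name): name is "side" or "top" or "wrist"; returns the picture (400x640x3 uint8, blue, green, red); there is no depth.
- viewer.calibration(name): a dict with "fov_y" (degrees; the focal length in pixels is half the picture's height over the tangent of half this angle, whatever the lens; pixels are square), "cx", "cy" (the principal point, pixels), "k1" (the pictures are not rectified: a ray, as slopes to the right and down, at radius r is drawn at 1 + k1 r^2 times it, then the intrinsics apply), "T" (4x4, takes a point from camera to world coordinates); the wrist camera has in their place "tool_from_camera" (4x4, takes a point from camera to tool coordinates, whose origin is the TCP and whose axes are the flange's). Camera axes: x right, y up, looking along -z (the intrinsics and any distortion apply to the point x, -y, -z); pixel columns grow to the right and rows downward; lengths in m; the calibration is good to about 2 mm. A picture is of the moment at which its call begins: read the wrist's pose just before it. calibration takes no time and is no camera call.
- ticket.sign_off(): hands the job in; it is judged then, once.
The state is a dict: "t": time; "q": joint angles; "qd": joint speeds; "tau": joint torques, N m; "tcp_pos": TCP position; "tool_rot": TCP orientation; "force": force on the tool from outside, world axes, zero at the start; "ft_torque": the same for the moment, N m; "finger_gap": opening from 0.0 (shut) to 1.0 (fully open); "gripper_force": force on a finger pad.
Only numpy, scipy, OpenCV 4.12 (cv2) and the standard library are available. Lean on these libraries where they do the work, as an engineer would, in place of code of your own. Each camera call takes 0.05 s, during which the arm holds its last target. There are 200 camera calls.

## Working session

There is one attempt and no reset: what is moved stays moved. The work goes in short steps, Python scripts to look and compute and a shell command to move; the robot and the scene stay as the last step left them, time stands still between calls to the robot, and variables do not carry over. Pictures are saved under pics/ and viewed, at most 14 in all, crops included, and the job is handed in when it is done.

```bash
ls; mkdir -p pics; cat > h.py <<'E'
import numpy as np, cv2
from station import manip, viewer, ticket
from scipy.spatial.transform import Rotation as R
def snap(n,f):
    im=viewer.snapshot(n); cv2.imwrite('pics/'+f,im); return im
def cam(name,s=None):
    c=viewer.calibration(name)
    f=200/np.tan(np.radians(c['fov_y'])/2)
    if 'T' in c: T=np.array(c['T'])
    else:
        s=s or manip.sense(); W=np.eye(4); W[:3,:3]=R.from_quat(s['tool_rot']).as_matrix(); W[:3,3]=s['tcp_pos']
        T=W@np.array(c['tool_from_camera'])
    return c,f,T
def px2w(name,pts,z,s=None):
    c,f,T=cam(name,s); out=[]
    K=np.array([[f,0,c['cx']],[0,f,c['cy']],[0,0,1.]])
    u=cv2.undistortPoints(np.array(pts,float).reshape(-1,1,2),K,np.array([c['k1'],0,0,0.])).reshape(-1,2)
    for a,b in u:
        d=T[:3,:3]@np.array([a,-b,-1]); o=T[:3,3]; out.append(o+d*(z-o[2])/d[2])
    return np.array(out)
def w2px(name,P,s=None):
    c,f,T=cam(name,s); q=(np.linalg.inv(T)@np.append(P,1))[:3]
    x,y=q[0]/-q[2],-q[1]/-q[2]; k=1+c['k1']*(x*x+y*y); return np.array([c['cx']+f*x*k,c['cy']+f*y*k])
def st():
    s=manip.sense(); r=R.from_quat(s['tool_rot']); 
    x=r.as_matrix()[:,0]
    print('t',round(s['t'],2),'tcp',np.round(s['tcp_pos'],4),'xdir deg',round(np.degrees(np.arctan2(x[1],x[0])),2),'tilt z',np.round(r.as_matrix()[:,2],3),'gap',round(s['finger_gap'],3),'F',np.round(s['force'],1),'gf',s['gripper_force'],'q',np.round(s['q'],2)); return s
E
python3 - <<'E'
from h import *
st()
for n in('top','side','wrist'):
    print(n,viewer.calibration(n)); snap(n,n+'0.png')
a=cv2.imread('pics/top0.png');cv2.imwrite('pics/top0b.png',cv2.resize(a,(800,500)))
E
```

```text
pics
t 0.0 tcp [ 0.2563 -0.5693  0.2304] xdir deg 24.22 tilt z [-0.001  0.002 -1.   ] gap 0.998 F [0.1 0.1 0.8] gf 0.0 q [-1.33  0.53  1.43 -0.    1.18 -0.18]
top {'fov_y': 43.994499072455284, 'cx': 321.65702660691926, 'cy': 203.7720824485088, 'k1': 0.020085940145268922, 'T': array([[ 0.02117362,  0.99728766, -0.07049119,  0.43564989],
       [-0.99976791,  0.02084043, -0.00545889,  0.10185115],
       [-0.00397502,  0.07059041,  0.99749746,  1.72132093],
       [ 0.        ,  0.        ,  0.        ,  1.        ]])}
side {'fov_y': 55.13316424012486, 'cx': 319.22748633287824, 'cy': 198.20586775427694, 'k1': -0.0388247344171897, 'T': array([[ 0.85171457,  0.31224626, -0.42081417, -0.12513847],
       [-0.52388926,  0.49045815, -0.69641284, -1.06384607],
       [-0.01106057,  0.81360499,  0.58131281,  1.05627599],
       [ 0.        ,  0.        ,  0.        ,  1.        ]])}
wrist {'fov_y': 63.49780223013966, 'cx': 325.0194326786001, 'cy': 201.2295874998846, 'k1': -0.04483745717339005, 'tool_from_camera': array([[ 5.67989082e-06,  9.52882389e-01,  3.03339995e-01,
         7.67171226e-02],
       [ 9.99999974e-01, -7.51635032e-05,  2.17386724e-04,
        -1.00496471e-03],
       [ 2.29944078e-04,  3.03339986e-01, -9.52882364e-01,
        -1.43336472e-01],
       [ 0.00000000e+00,  0.00000000e+00,  0.00000000e+00,
         1.00000000e+00]])}
```

View pics/top0b.png

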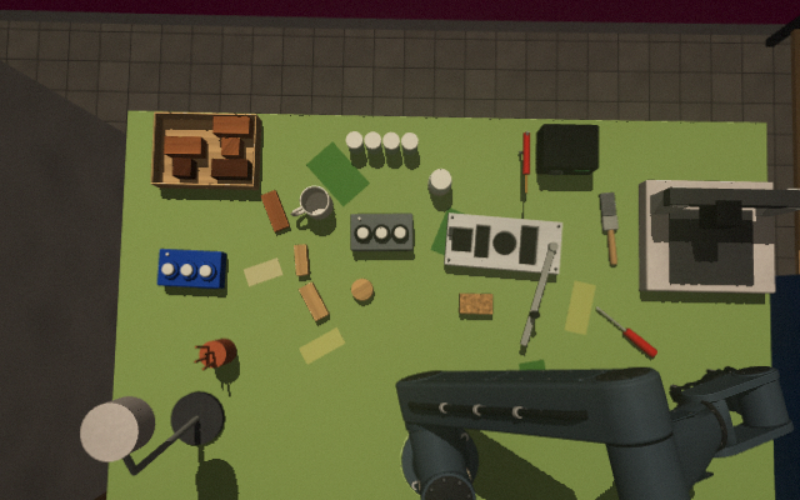

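View pics/side0.png

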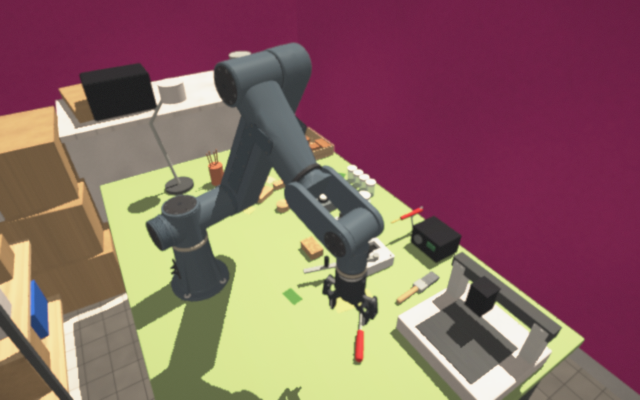

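The top view (800x500) shows the jig at about (503,243) with its open bar, the grey console at (382,232) and a blue look-alike at (192,270). The blank candidates are (301,260), (314,301) and the disc at (362,290). The darker piece at (275,211) is probably the offcut. I'll enlarge this area to check.

```bash
python3 - <<'E'
from h import *
a=cv2.imread('pics/top0.png')
cv2.imwrite('pics/c1.png',cv2.resize(a[140:280,190:350],None,fx=4.2,fy=4.2,interpolation=cv2.INTER_CUBIC))
cv2.imwrite('pics/c2.png',cv2.resize(a[160:290,340:460],None,fx=4.5,fy=4.5,interpolation=cv2.INTER_CUBIC))
E
```

```text
(no output)
```

View pics/c1.png

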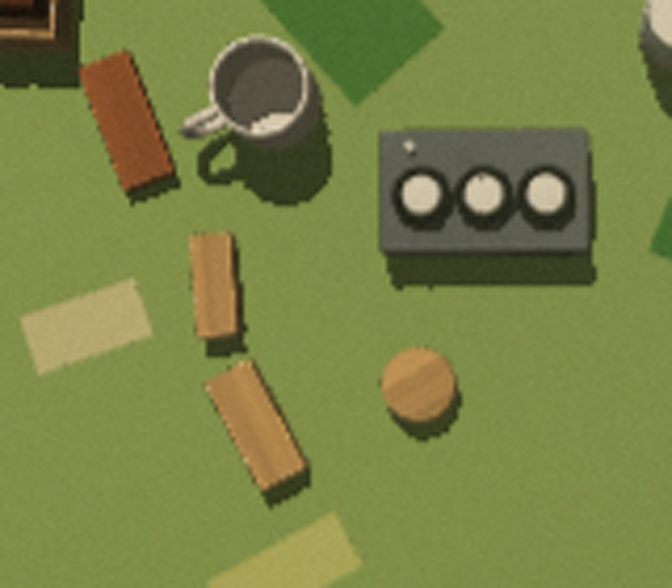

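View pics/c2.png

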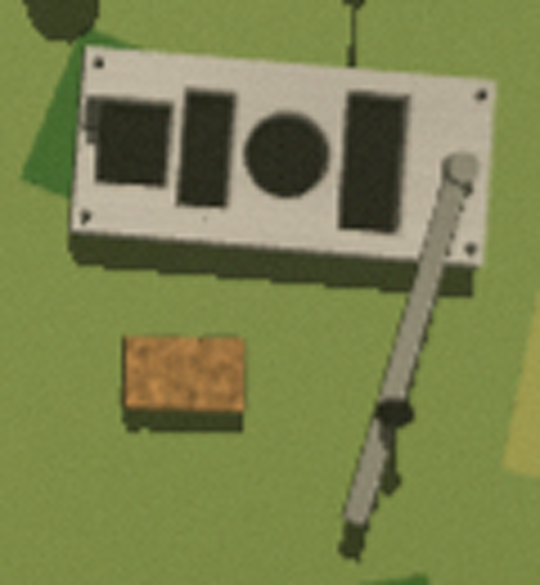

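Crop 1 shows pale blanks at (213,287) (narrow), (256,427) (long) and a disc at (419,385). The redder, darker piece at (127,122) is the offcut. The keys are on the grey console, and the blue box is the look-alike. Crop 2 shows the jig with square, narrow, round and long recesses from left to right, the hinge at its right end and a cork block. No block blank is visible unless the arm hides it.

```bash
python3 - <<'E'
from h import *
A=lambda p:[(190+x/4.2-.38,140+y/4.2-.38) for x,y in p]
B=lambda p:[(340+x/4.5-.39,160+y/4.5-.39) for x,y in p]
def rect(n,p,z):
    w=px2w('top',p,z); c=w.mean(0); print(n,np.round(c,4)); 
    for i in range(4):
        d=w[(i+1)%4]-w[i]; print('   ',round(np.linalg.norm(d)*1e3,1),round(np.degrees(np.arctan2(d[1],d[0])),1))
rect('tag',A([(190,234),(232,233),(240,334),(198,340)]),.03)
rect('plaque',A([(206,384),(247,362),(305,467),(264,490)]),.03)
print('disc',px2w('top',A([(419,385)]),.03))
rect('jig',B([(87,46),(495,82),(482,265),(72,232)]),.045)
rect('r_block',B([(97,99),(172,102),(166,187),(93,182)]),.045)
rect('r_tag',B([(184,90),(236,93),(230,207),(177,203)]),.045)
rect('r_pl',B([(347,93),(409,96),(402,232),(339,228)]),.045)
print('r_disc',px2w('top',B([(287,155)]),.045))
print('hinge',px2w('top',B([(460,166)]),.06),'knob',px2w('top',B([(395,411)]),.103))
print('keys',px2w('top',A([(421,195),(484,195),(547,193)]),.06))
print('sand',px2w('top',B([(184,375)]),.035),'mug',px2w('top',A([(260,88)]),.09))
E
```

```text
tag [0.5365 0.3875 0.03  ]
    34.3 -87.4
    82.8 -173.7
    34.4 99.3
    86.9 6.2
plaque [0.4231 0.351  0.03  ]
    37.6 -60.5
    97.6 -149.4
    37.8 120.5
    98.2 30.5
disc [[0.45878496 0.21920605 0.03      ]]
jig [ 0.5922 -0.1632  0.045 ]
    309.0 -93.9
    138.8 176.2
    308.6 86.6
    141.6 -3.7
r_block [ 0.6001 -0.0487  0.045 ]
    56.7 -91.1
    64.6 176.8
    55.1 87.3
    63.1 -1.8
r_tag [ 0.5969 -0.1052  0.045 ]
    39.3 -92.2
    86.6 177.7
    40.0 86.9
    85.9 -2.8
r_pl [ 0.589  -0.2314  0.045 ]
    46.7 -91.6
    103.1 177.4
    47.3 87.6
    102.4 -2.9
r_disc [[ 0.59297606 -0.16569345  0.045     ]]
hinge [[ 0.58598493 -0.29227835  0.06      ]] knob [[ 0.40359404 -0.23596473  0.103     ]]
keys [[0.61073017 0.21944976 0.06      ]
 [0.61178367 0.16886061 0.06      ]
 [0.61444856 0.11831195 0.06      ]]
sand [[ 0.42579198 -0.09133045  0.035     ]] mug [[0.68997794 0.34688661 0.09      ]]
```

```bash
cat >> h.py <<'E'
def go(tgt,xdeg=None):
    """turn about tool z (rad), then slide (cm) in the turned tool frame"""
    s=st(); X=R.from_quat(s['tool_rot']).as_matrix(); M=X
    t=0
    if xdeg is not None:
        a=np.radians(xdeg); M=np.array([[np.cos(a),np.sin(a),0],[np.sin(a),-np.cos(a),0],[0,0,-1]]).T if 0 else np.column_stack([[np.cos(a),np.sin(a),0],[np.sin(a),-np.cos(a),0],[0,0,-1]])
        t=R.from_matrix(X.T@M).as_rotvec()
    print('turn',np.round(t,4),'slide cm',np.round(M.T@(np.array(tgt)-s['tcp_pos'])*100,2))
E
python3 - <<'E'
from h import *
go((.63,-.16,.26),-3)
E
```

```text
t 0.15 tcp [ 0.2563 -0.5694  0.2305] xdir deg 24.22 tilt z [-0.     0.002 -1.   ] gap 1.002 F [-0.2  0.1  0.1] gf 0.0 q [-1.33  0.53  1.43 -0.    1.18 -0.18]
turn [-1.700e-03  1.000e-04  4.751e-01] slide cm [ 35.17 -42.84  -2.95]
```

```bash
python3 -m creep '[{"slide":[0,0,-1.5],"angular":[0,0,0.119],"claw":1},{"slide":[0,0,-1.5],"angular":[0,0,0.119],"claw":1},{"slide":[0,0,0],"angular":[0,0,0.119],"claw":1},{"slide":[0,0,0],"angular":[0,0,0.118],"claw":1},{"slide":[2.5,-3,0],"angular":[0,0,0],"claw":1},{"slide":[2.5,-3,0],"angular":[0,0,0],"claw":1},{"slide":[2.5,-3,0],"angular":[0,0,0],"claw":1},{"slide":[2.5,-3,0],"angular":[0,0,0],"claw":1},{"slide":[2.5,-3,0],"angular":[0,0,0],"claw":1},{"slide":[2.5,-3,0],"angular":[0,0,0],"claw":1}]'
python3 -m creep '[{"slide":[2.5,-3,0],"angular":[0,0,0],"claw":1},{"slide":[2.5,-3,0],"angular":[0,0,0],"claw":1},{"slide":[2.5,-3,0],"angular":[0,0,0],"claw":1},{"slide":[2.5,-3,0],"angular":[0,0,0],"claw":1},{"slide":[2.5,-3,0],"angular":[0,0,0],"claw":1},{"slide":[2.5,-3,0],"angular":[0,0,0],"claw":1},{"slide":[2.5,-3,0],"angular":[0,0,0],"claw":1},{"slide":[2.5,-3.5,0],"angular":[0,0,0],"claw":1},{"slide":[0,0,0],"angular":[0,0,0],"claw":1},{"slide":[0,0,0],"angular":[0,0,0],"claw":1}]'
python3 - <<'E'
from h import *
go((.63,-.16,.26),-3)
s=manip.sense(); snap('wrist','w1.png'); snap('top','top1.png')
import json; json.dump({k:list(map(float,s[k])) for k in('tcp_pos','tool_rot')},open('w1.json','w'))
E
```

```text
t: 0.98
tcp_pos: [0.4164, -0.3963, 0.261]
tool_rot: [1.0, -0.026, -0.0, -0.0]
force: [0.4, 0.4, -0.3]
finger_gap: 0.999
gripper_force: 0.0
t: 1.82
tcp_pos: [0.6282, -0.1623, 0.2606]
tool_rot: [1.0, -0.024, -0.0, -0.0]
force: [-0.3, -0.5, 0.2]
finger_gap: 1.001
gripper_force: 0.0
t 1.82 tcp [ 0.6282 -0.1623  0.2606] xdir deg -2.73 tilt z [-0.001  0.    -1.   ] gap 1.001 F [-0.3 -0.5  0.2] gf 0.0 q [-0.42  0.53  1.34 -0.    1.28  1.19]
turn [-0.0003  0.0009  0.0047] slide cm [ 0.17 -0.24  0.06]
```

View pics/w1.png

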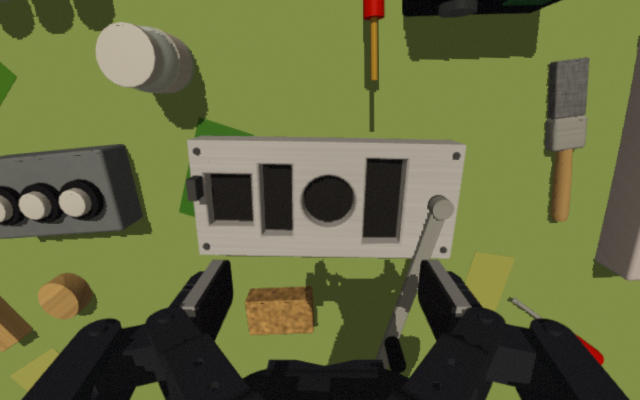

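The wrist view is clear. The recesses are the block (232,198), tag (277,198), disc (328,199) and plaque (384,199), and the hinge is at (440,207). I'll fit the jig's outline and its holes by threshold.

```bash
python3 - <<'E'
from h import *
import json
s=json.load(open('w1.json'))
a=cv2.imread('pics/w1.png'); g=a.min(2).astype(np.uint8)
for th in(105,120,135):
    m=(g>th).astype(np.uint8); m[:,:180]=0;m[:,475:]=0;m[:130]=0;m[262:]=0
    cs,h=cv2.findContours(m,cv2.RETR_CCOMP,cv2.CHAIN_APPROX_NONE)
    print(th)
    for c,hh in zip(cs,h[0]):
        ar=cv2.contourArea(c)
        if ar<600: continue
        p=c.reshape(-1,2).astype(float)
        w=px2w('wrist',p,.045,s)[:,:2].astype(np.float32)*1000
        (cx,cy),(ww,hh2),an=cv2.minAreaRect(w)
        print('  hole' if hh[3]>=0 else ' outer',np.round([cx,cy,ww,hh2,an],1), 'bbox',cv2.boundingRect(c))
x=cv2.imread('pics/top1.png')
cv2.imwrite('pics/top1b.png',cv2.resize(x,(800,500)))
cv2.imwrite('pics/w1c.png',cv2.resize(a[130:265,180:475],None,fx=2.7,fy=2.7,interpolation=cv2.INTER_CUBIC))
E
```

```text
105
 outer [ 588.6 -160.6  311.7  148.7   86.1] bbox (187, 137, 279, 125)
  hole [ 591.3 -163.5   65.5   62.2   87.3] bbox (300, 174, 57, 52)
  hole [ 594.  -102.7   41.1   88.6   86.3] bbox (257, 163, 37, 73)
  hole [ 587.  -227.7   48.8  103.7   86. ] bbox (361, 157, 48, 86)
120
 outer [ 589.2 -160.4  310.8  140.9   86.3] bbox (187, 140, 279, 118)
  hole [ 590.4 -163.4   66.    65.9   42.1] bbox (299, 173, 58, 55)
  hole [ 593.9 -102.5   42.3   90.7   86.7] bbox (256, 162, 39, 75)
  hole [ 585.6 -227.7   50.2  107.8   85.8] bbox (361, 156, 49, 89)
135
 outer [ 589.3 -160.5  309.5  139.5   86.3] bbox (188, 140, 278, 118)
  hole [ 590.4 -163.2   68.3   67.7   59. ] bbox (298, 173, 60, 56)
  hole [ 593.3 -102.1   43.6   92.8   85.6] bbox (256, 162, 39, 76)
  hole [ 585.9 -228.5   52.6  108.2   86.6] bbox (360, 156, 51, 89)
```

View pics/w1c.png

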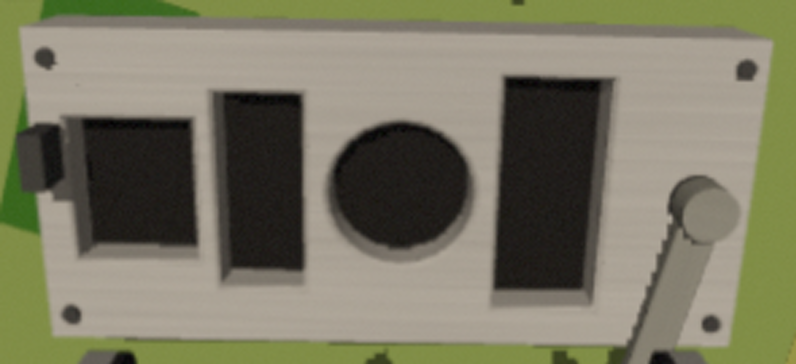

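View pics/top1b.png

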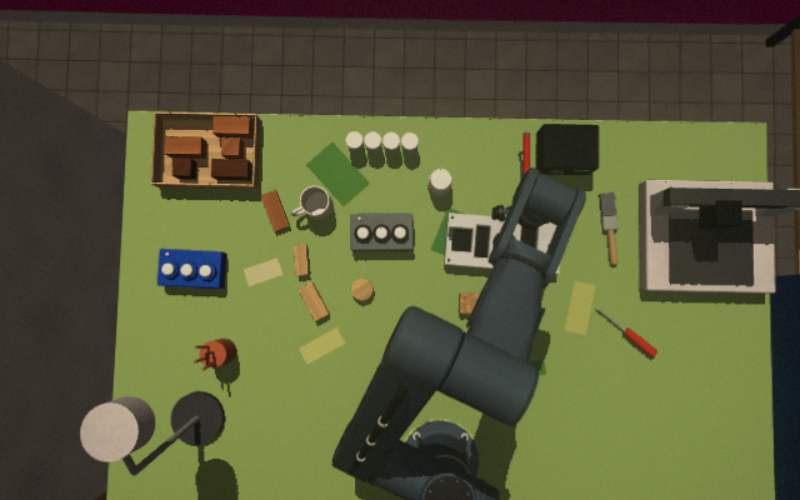

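The block is absent: nothing pale and square shows in either arm pose. Next I'll hover over the three blanks.

```bash
python3 - <<'E'
from h import *
go((.52,.32,.25),6)
E
```

```text
t 1.92 tcp [ 0.6268 -0.1649  0.2608] xdir deg -2.97 tilt z [-0.001 -0.    -1.   ] gap 0.999 F [-0.2 -0.8  0.8] gf 0.0 q [-0.43  0.53  1.34 -0.    1.28  1.19]
turn [-0.      0.0014 -0.1565] slide cm [ -5.55 -49.34   1.08]
```

```bash
python3 -m creep '[{"slide":[-0.5,-4.1,0.1],"angular":[0,0,-0.078],"claw":1},{"slide":[-0.5,-4.1,0.1],"angular":[0,0,-0.078],"claw":1},{"slide":[-0.5,-4.1,0.1],"angular":[0,0,0],"claw":1},{"slide":[-0.5,-4.1,0.1],"angular":[0,0,0],"claw":1},{"slide":[-0.5,-4.1,0.1],"angular":[0,0,0],"claw":1},{"slide":[-0.5,-4.1,0.1],"angular":[0,0,0],"claw":1},{"slide":[-0.5,-4.1,0.1],"angular":[0,0,0],"claw":1},{"slide":[-0.5,-4.1,0.1],"angular":[0,0,0],"claw":1},{"slide":[-0.5,-4.1,0.1],"angular":[0,0,0],"claw":1},{"slide":[-0.5,-4.1,0.1],"angular":[0,0,0],"claw":1}]' >/dev/null
python3 -m creep '[{"slide":[-0.5,-4.1,0.1],"angular":[0,0,0],"claw":1},{"slide":[0,-4.1,0],"angular":[0,0,0],"claw":1},{"slide":[0,0,0],"angular":[0,0,0],"claw":1},{"slide":[0,0,0],"angular":[0,0,0],"claw":1},{"slide":[0,0,0],"angular":[0,0,0],"claw":1},{"slide":[0,0,0],"angular":[0,0,0],"claw":1}]'
python3 - <<'E'
from h import *
import json
s=st(); snap('wrist','w2.png'); st(); viewer.snapshot('top'); s2=st()
json.dump({k:list(map(float,s[k])) for k in('tcp_pos','tool_rot')},open('w2.json','w'))
E
```

```text
t: 3.25
tcp_pos: [0.5318, 0.3181, 0.2503]
tool_rot: [0.999, 0.05, -0.0, 0.0]
force: [-0.1, 0.3, -0.6]
finger_gap: 0.995
gripper_force: 0.0
t 3.25 tcp [0.5318 0.3181 0.2503] xdir deg 5.79 tilt z [-0.    -0.001 -1.   ] gap 0.995 F [-0.1  0.3 -0.6] gf 0.0 q [ 0.36  0.5   1.43 -0.    1.22  1.83]
t 3.3 tcp [0.5319 0.3181 0.2503] xdir deg 5.77 tilt z [-0.    -0.001 -1.   ] gap 0.997 F [-0.1 -0.4 -0.6] gf 0.0 q [ 0.36  0.5   1.42 -0.    1.22  1.83]
t 3.35 tcp [0.5319 0.3183 0.2504] xdir deg 5.77 tilt z [-0. -0. -1.] gap 1.0 F [-0.9 -0.4 -0.1] gf 0.0 q [ 0.36  0.5   1.42 -0.    1.22  1.83]
```

View pics/w2.png

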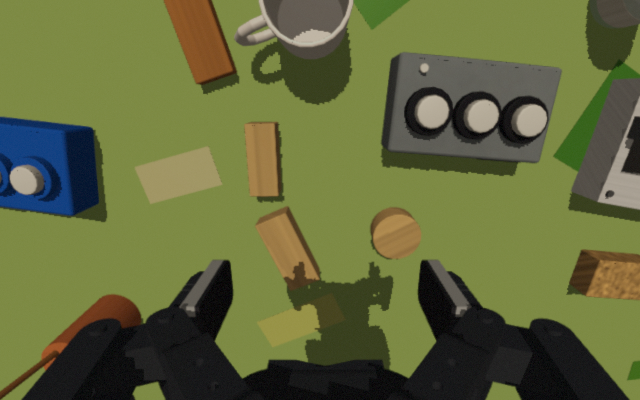

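```bash
python3 - <<'E'
from h import *
a=cv2.imread('pics/w2.png')
cv2.imwrite('pics/w2c.png',cv2.resize(a[110:300,235:435],None,fx=3,fy=3,interpolation=cv2.INTER_CUBIC))
E
```

```text
(no output)
```

View pics/w2c.png

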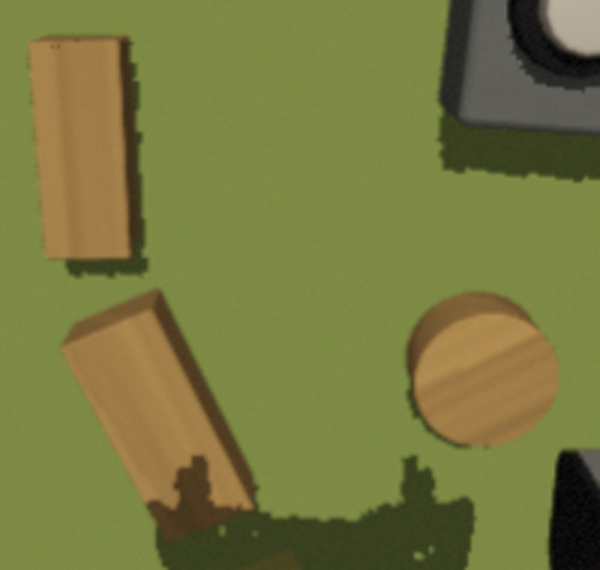

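```bash
python3 - <<'E'
from h import *
import json
s=json.load(open('w2.json'))
A=lambda p:[(235+x/3-.33,110+y/3-.33) for x,y in p]
def rect(n,p,z):
    w=px2w('wrist',p,z,s); c=w.mean(0); print(n,np.round(c,4)); 
    for i in range(4):
        d=w[(i+1)%4]-w[i]; print('   ',round(np.linalg.norm(d)*1e3,1),round(np.degrees(np.arctan2(d[1],d[0])),1))
rect('tag',A([(31,42),(120,38),(129,257),(45,258)]),.03)
rect('plaque',A([(65,347),(147,308),(253,510),(165,540)]),.03)
d=px2w('wrist',A([(485,379),(413,379),(557,379)]),.03,s); print(d)
go((.42,.354,.15),30)
E
```

```text
tag [0.5337 0.3911 0.03  ]
    32.9 -82.0
    83.8 -174.4
    33.1 96.5
    82.8 5.4
plaque [0.4204 0.3541 0.03  ]
    37.8 -57.9
    100.8 -149.8
    41.0 117.1
    97.4 28.3
[[0.45673065 0.22310081 0.03      ]
 [0.45382281 0.25246723 0.03      ]
 [0.45962895 0.19359101 0.03      ]]
t 3.35 tcp [0.5319 0.3183 0.2504] xdir deg 5.77 tilt z [-0. -0. -1.] gap 1.0 F [-0.9 -0.4 -0.1] gf 0.0 q [ 0.36  0.5   1.42 -0.    1.22  1.83]
turn [ 3.000e-04  3.000e-04 -4.229e-01] slide cm [-7.9  -8.69 10.04]
```

```bash
python3 -m creep '[{"slide":[0,0,0],"angular":[0,0,-0.104],"claw":1},{"slide":[0,0,0],"angular":[0,0,-0.104],"claw":1},{"slide":[0,0,0],"angular":[0,0,-0.104],"claw":1},{"slide":[0,0,0],"angular":[0,0,-0.104],"claw":1},{"slide":[-2,-2.2,3],"angular":[0,0,0],"claw":1},{"slide":[-2,-2.2,3],"angular":[0,0,0],"claw":1},{"slide":[-2,-2.2,3],"angular":[0,0,0],"claw":1},{"slide":[-1.9,-2.1,3],"angular":[0,0,0],"claw":1},{"slide":[0,0,0],"angular":[0,0,0],"claw":1},{"slide":[0,0,0],"angular":[0,0,0],"claw":1}]'
python3 -m creep '[{"slide":[0,0,0],"angular":[0,0,0],"claw":1},{"slide":[0,0,0],"angular":[0,0,0],"claw":1}]' >/dev/null
python3 - <<'E'
from h import *
go((.4204,.3541,.005),29.5)
E
```

```text
t: 4.18
tcp_pos: [0.4184, 0.3549, 0.13]
tool_rot: [0.966, 0.257, -0.003, 0.001]
force: [-0.1, -0.7, -0.0]
finger_gap: 1.002
gripper_force: 0.0
t 4.35 tcp [0.4233 0.3564 0.1329] xdir deg 29.68 tilt z [ 0.004  0.002 -1.   ] gap 1.001 F [0.2 0.2 0.3] gf 0.0 q [ 0.5   0.57  1.71 -0.    0.86  1.55]
turn [ 0.0003 -0.0043  0.0032] slide cm [-0.36  0.05 12.79]
```

```bash
python3 -m creep '[{"slide":[-0.35,0.05,3.5],"angular":[0,-0.004,0],"claw":1},{"slide":[0,0,3.5],"angular":[0,0,0],"claw":1},{"slide":[0,0,2.5],"angular":[0,0,0],"claw":1},{"slide":[0,0,2],"angular":[0,0,0],"claw":1},{"slide":[0,0,1.3],"angular":[0,0,0],"claw":1},{"slide":[0,0,0],"angular":[0,0,0],"claw":1},{"slide":[0,0,0],"angular":[0,0,0],"claw":1},{"slide":[0,0,0],"angular":[0,0,0],"claw":1},{"slide":[0,0,0],"angular":[0,0,0],"claw":1}]'
python3 - <<'E'
from h import *
go((.4204,.3541,.005),29.5)
E
```

```text
t: 5.1
tcp_pos: [0.419, 0.3544, 0.0051]
tool_rot: [0.966, 0.257, -0.0, 0.0]
force: [-0.3, -1.0, -0.1]
finger_gap: 1.002
gripper_force: 0.0
t 5.1 tcp [0.419  0.3544 0.0051] xdir deg 29.75 tilt z [-0. -0. -1.] gap 1.002 F [-0.3 -1.  -0.1] gf 0.0 q [ 0.5   0.78  1.77 -0.    0.59  1.55]
turn [0.0001 0.0004 0.0044] slide cm [0.1  0.09 0.01]
```

```bash
python3 -m creep '[{"slide":[0.1,0.1,0],"angular":[0,0,0],"claw":-1},{"slide":[0,0,0],"angular":[0,0,0],"claw":-1},{"slide":[0,0,0],"angular":[0,0,0],"claw":-1},{"slide":[0,0,0],"angular":[0,0,0],"claw":-1},{"slide":[0,0,0],"angular":[0,0,0],"claw":-1},{"slide":[0,0,0],"angular":[0,0,0],"claw":-1},{"slide":[0,0,0],"angular":[0,0,0],"claw":-1},{"slide":[0,0,0],"angular":[0,0,0],"claw":-1},{"slide":[0,0,0],"angular":[0,0,0],"claw":-1},{"slide":[0,0,0],"angular":[0,0,0],"claw":-1}]' 60
python3 - <<'E'
from h import *
st()
E
```

```text
t: 5.93
tcp_pos: [0.4192, 0.3538, 0.0043]
tool_rot: [0.966, 0.257, -0.001, 0.0]
force: [-0.6, -0.9, 6.4]
finger_gap: 0.482
gripper_force: 62.6
t 5.93 tcp [0.4192 0.3538 0.0043] xdir deg 29.79 tilt z [-0.002 -0.001 -1.   ] gap 0.482 F [-0.6 -0.9  6.4] gf 62.64531970024109 q [ 0.5   0.78  1.77 -0.    0.59  1.55]
```

```bash
python3 -m creep '[{"slide":[0,0,-1],"angular":[0,0,0],"claw":-1},{"slide":[0,0,-3],"angular":[0,0,0],"claw":-1},{"slide":[0,0,-4],"angular":[0,0,0],"claw":-1},{"slide":[0,0,-4],"angular":[0,0,0.117],"claw":-1},{"slide":[0,0,-4],"angular":[0,0,0.117],"claw":-1},{"slide":[0,0,-4],"angular":[0,0,0.117],"claw":-1},{"slide":[0,0,-4],"angular":[0,0,0.117],"claw":-1},{"slide":[0,0,-1.5],"angular":[0,0,0.117],"claw":-1},{"slide":[0,0,0],"angular":[0,0,0],"claw":-1},{"slide":[0,0,0],"angular":[0,0,0],"claw":-1}]'
python3 - <<'E'
from h import *
go((.63,-.16,.26),-3.6)
E
```

```text
t: 6.77
tcp_pos: [0.4194, 0.354, 0.2593]
tool_rot: [1.0, -0.031, -0.001, 0.001]
force: [-1.3, -0.1, -1.2]
finger_gap: 0.482
gripper_force: 61.8
t 6.77 tcp [0.4194 0.354  0.2593] xdir deg -3.58 tilt z [-0.002 -0.001 -1.   ] gap 0.482 F [-1.3 -0.1 -1.2] gf 61.82826519012451 q [ 0.5   0.39  1.59 -0.    1.16  2.13]
turn [0.0014 0.0021 0.0003] slide cm [24.25 49.97 -0.07]
```

```bash
python3 -m creep '[{"slide":[1.8,3.6,0],"angular":[0,0,0],"claw":-1},{"slide":[1.8,3.6,0],"angular":[0,0,0],"claw":-1},{"slide":[1.8,3.6,0],"angular":[0,0,0],"claw":-1},{"slide":[1.8,3.6,0],"angular":[0,0,0],"claw":-1},{"slide":[1.8,3.6,0],"angular":[0,0,0],"claw":-1},{"slide":[1.8,3.6,0],"angular":[0,0,0],"claw":-1},{"slide":[1.8,3.6,0],"angular":[0,0,0],"claw":-1},{"slide":[1.8,3.6,0],"angular":[0,0,0],"claw":-1},{"slide":[1.8,3.6,0],"angular":[0,0,0],"claw":-1},{"slide":[1.8,3.6,0],"angular":[0,0,0],"claw":-1}]' >/dev/null
python3 -m creep '[{"slide":[1.8,3.6,0],"angular":[0,0,0],"claw":-1},{"slide":[1.8,3.6,0],"angular":[0,0,0],"claw":-1},{"slide":[1.4,3.4,0],"angular":[0,0,0],"claw":-1},{"slide":[1.2,3.4,0],"angular":[0,0,0],"claw":-1},{"slide":[0,0,0],"angular":[0,0,0],"claw":-1},{"slide":[0,0,0],"angular":[0,0,0],"claw":-1},{"slide":[0,0,0],"angular":[0,0,0],"claw":-1},{"slide":[0,0,0],"angular":[0,0,0],"claw":-1},{"slide":[0,0,0],"angular":[0,0,0],"claw":-1},{"slide":[0,0,0],"angular":[0,0,0],"claw":-1}]'
cat >> h.py <<'E'
def jig(f):
    s=st(); a=snap('wrist',f); s2=st(); g=a.min(2).astype(np.uint8)
    q=[w2px('wrist',(*p,.045),s) for p in((.67,-.01),(.67,-.32),(.51,-.32),(.51,-.01))]
    roi=np.zeros_like(g); cv2.fillConvexPoly(roi,np.array(q).astype(int),1)
    for th in(120,135):
        m=((g>th)&(roi>0)).astype(np.uint8)
        cs,h=cv2.findContours(m,cv2.RETR_CCOMP,cv2.CHAIN_APPROX_NONE)
        for c,hh in zip(cs,h[0]):
            if cv2.contourArea(c)<600: continue
            w=px2w('wrist',c.reshape(-1,2),.045,s)[:,:2].astype(np.float32)*1000
            (cx,cy),(ww,h2),an=cv2.minAreaRect(w)
            print('  hole' if hh[3]>=0 else ' outer',np.round([cx,cy,ww,h2,an],1),'bbox',cv2.boundingRect(c))
    return s
E
python3 - <<'E'
from h import *
jig('w3.png')
E
```

```text
t: 8.43
tcp_pos: [0.6282, -0.1591, 0.2586]
tool_rot: [1.0, -0.031, -0.002, 0.001]
force: [-0.3, -0.1, -0.5]
finger_gap: 0.483
gripper_force: 61.8
t 8.43 tcp [ 0.6282 -0.1591  0.2586] xdir deg -3.61 tilt z [-0.004 -0.002 -1.   ] gap 0.483 F [-0.3 -0.1 -0.5] gf 61.81466102600098 q [-0.42  0.53  1.34 -0.    1.27  1.22]
t 8.48 tcp [ 0.6284 -0.1594  0.2589] xdir deg -3.62 tilt z [-0.004 -0.002 -1.   ] gap 0.481 F [ 0.2  0.1 -0.5] gf 61.815247535705566 q [-0.42  0.53  1.34 -0.    1.27  1.22]
 outer [ 589.2 -160.5  310.3  140.3   86.3] bbox (189, 141, 280, 116)
 outer [ 589.3 -160.6  309.4  138.6   86.3] bbox (189, 142, 280, 114)
```

View pics/w3.png

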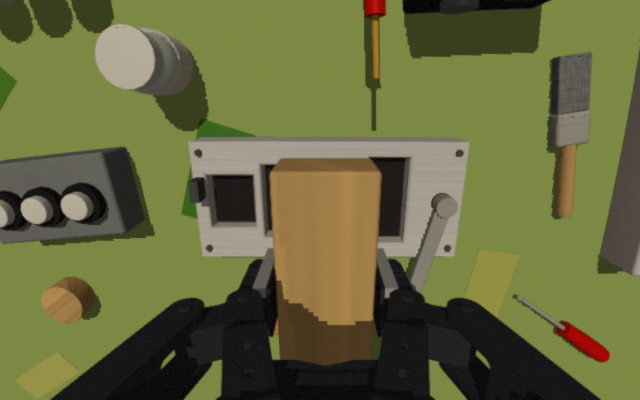

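```bash
python3 - <<'E'
from h import *
go((.5844,-.2279,.075),-3.6)
E
```

```text
t 8.48 tcp [ 0.6284 -0.1594  0.2589] xdir deg -3.62 tilt z [-0.004 -0.002 -1.   ] gap 0.481 F [ 0.2  0.1 -0.5] gf 61.815247535705566 q [-0.42  0.53  1.34 -0.    1.27  1.22]
turn [ 0.0021  0.0036 -0.0004] slide cm [-3.96  7.12 18.39]
```

```bash
python3 -m creep '[{"slide":[-2,3.5,0],"angular":[0.002,0.0036,0],"claw":-1},{"slide":[-1.96,3.6,0],"angular":[0,0,0],"claw":-1},{"slide":[0,0,4],"angular":[0,0,0],"claw":-1},{"slide":[0,0,4],"angular":[0,0,0],"claw":-1},{"slide":[0,0,4],"angular":[0,0,0],"claw":-1},{"slide":[0,0,4],"angular":[0,0,0],"claw":-1},{"slide":[0,0,2.4],"angular":[0,0,0],"claw":-1},{"slide":[0,0,0],"angular":[0,0,0],"claw":-1},{"slide":[0,0,0],"angular":[0,0,0],"claw":-1},{"slide":[0,0,0],"angular":[0,0,0],"claw":-1}]' >/dev/null
python3 -m creep '[{"slide":[0,0,0],"angular":[0,0,0],"claw":-1},{"slide":[0,0,0],"angular":[0,0,0],"claw":-1},{"slide":[0,0,0],"angular":[0,0,0],"claw":-1}]' >/dev/null
python3 - <<'E'
from h import *
go((.5844,-.2279,.056),-3.6)
snap('wrist','w4.png')
E
```

```text
t 9.57 tcp [ 0.5856 -0.2295  0.0771] xdir deg -3.72 tilt z [ 0.003 -0.002 -1.   ] gap 0.479 F [-0.2  0.2 -0.4] gf 61.80514097213745 q [-0.55  0.73  1.54 -0.    0.87  1.08]
turn [ 0.0019 -0.0036 -0.0021] slide cm [-0.13 -0.15  2.11]
```

View pics/w4.png

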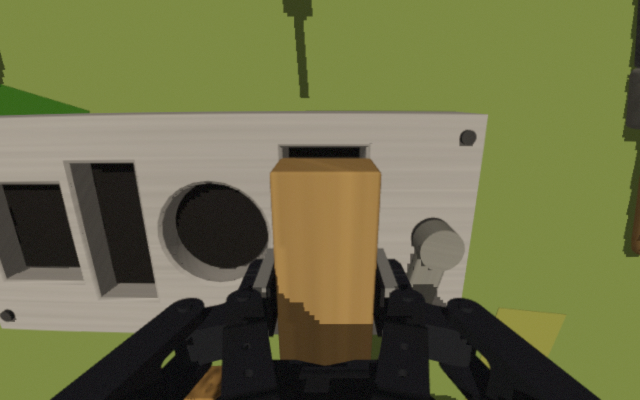

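The wrist view shows the plaque over its recess. The mouth's far edge runs (281..368,146). The plaque's bottom far edge is (279..375,158) and its top far edge (273..379,171).

```bash
python3 - <<'E'
from h import *
s=manip.sense(); M=R.from_quat(s['tool_rot']).as_matrix()
for n,p,z in(('mouth',[(280,146),(369,146)],.045),('bottom',[(279.5,158),(375,158)],s['tcp_pos'][2]-.0043),('top',[(272.5,171.5),(379.5,171.5)],s['tcp_pos'][2]+.0257)):
    w=px2w('wrist',p,z,s); t=(w-s['tcp_pos'])@M*1000
    print(n,np.round(t,1).tolist(),np.linalg.norm(w[0]-w[1]))
E
```

```text
mouth [[51.9, -24.8, 31.7], [51.9, 23.2, 31.8]] 0.04808868007602476
bottom [[50.2, -21.5, 4.4], [50.2, 22.5, 4.5]] 0.04403049390353185
top [[50.5, -20.1, -25.6], [50.4, 19.8, -25.5]] 0.0398195639745397
```

```bash
python3 -m creep '[{"slide":[-0.08,-0.12,1],"angular":[0.002,-0.0036,0],"claw":-1},{"slide":[0,0,1.1],"angular":[0,0,0],"claw":-1},{"slide":[0,0,0],"angular":[0,0,0],"claw":-1},{"slide":[0,0,0],"angular":[0,0,0],"claw":-1},{"slide":[0,0,0.4],"angular":[0,0,0],"claw":-1},{"slide":[0,0,0.3],"angular":[0,0,0],"claw":-1},{"slide":[0,0,0],"angular":[0,0,0],"claw":-1},{"slide":[0,0,0],"angular":[0,0,0],"claw":-1}]'
python3 - <<'E'
from h import *
go((.5844,-.2279,.0435),-3.6)
E
```

```text
t: 10.28
tcp_pos: [0.5836, -0.2277, 0.0467]
tool_rot: [0.999, -0.033, -0.002, -0.001]
force: [-0.4, 0.3, -0.9]
finger_gap: 0.482
gripper_force: 61.8
t 10.28 tcp [ 0.5836 -0.2277  0.0467] xdir deg -3.74 tilt z [-0.004  0.002 -1.   ] gap 0.482 F [-0.4  0.3 -0.9] gf 61.804765462875366 q [-0.55  0.77  1.55  0.    0.82  1.09]
turn [-0.002   0.0037 -0.0025] slide cm [0.08 0.02 0.32]
```

```bash
python3 -m creep '[{"slide":[0,0,0.2],"angular":[0,0,0],"claw":-1},{"slide":[0,0,0.2],"angular":[0,0,0],"claw":-1},{"slide":[0,0,0],"angular":[0,0,0],"claw":-1},{"slide":[0,0,0],"angular":[0,0,0],"claw":-1},{"slide":[0,0,0],"angular":[0,0,0],"claw":-1},{"slide":[0,0,0],"angular":[0,0,0],"claw":-1}]'
```

```text
t: 10.78
tcp_pos: [0.584, -0.2279, 0.0435]
tool_rot: [0.999, -0.033, -0.001, -0.001]
force: [-1.9, 0.8, 5.8]
finger_gap: 0.48
gripper_force: 65.1
```

```bash
python3 -m creep '[{"slide":[0,0,0],"angular":[0,0,0],"claw":0.2},{"slide":[0,0,0],"angular":[0,0,0],"claw":0.2},{"slide":[0,0,0],"angular":[0,0,0],"claw":0.2},{"slide":[0,0,0],"angular":[0,0,0],"claw":0.2},{"slide":[0,0,-2],"angular":[0,0,0],"claw":0.2},{"slide":[0,0,-4],"angular":[0,0,0],"claw":0.2},{"slide":[0,0,-2],"angular":[0,0,0],"claw":-1},{"slide":[0,0,0],"angular":[0,0,0],"claw":-1},{"slide":[0,0,0],"angular":[0,0,0],"claw":-1},{"slide":[0,0,0],"angular":[0,0,0],"claw":-1}]' 40
python3 -m creep '[{"slide":[0,0,0],"angular":[0,0,0],"claw":-1},{"slide":[0,0,0],"angular":[0,0,0],"claw":-1},{"slide":[0,0,0],"angular":[0,0,0],"claw":-1},{"slide":[0,0,0],"angular":[0,0,0],"claw":-1},{"slide":[0,0,0],"angular":[0,0,0],"claw":-1}]' 
python3 - <<'E'
from h import *
go((.5856,-.228,.06),-3.6)
snap('wrist','w5.png')
E
```

```text
t: 11.62
tcp_pos: [0.5831, -0.2273, 0.122]
tool_rot: [0.999, -0.033, -0.003, -0.001]
force: [-1.1, -0.5, -0.3]
finger_gap: 0.035
gripper_force: 0.0
t: 12.03
tcp_pos: [0.5837, -0.2277, 0.1223]
tool_rot: [0.999, -0.033, -0.002, -0.001]
force: [-0.0, -0.2, 0.1]
finger_gap: 0.004
gripper_force: 0.0
t 12.03 tcp [ 0.5837 -0.2277  0.1223] xdir deg -3.74 tilt z [-0.004  0.003 -1.   ] gap 0.004 F [-0.  -0.2  0.1] gf 0.0 q [-0.55  0.66  1.52  0.    0.97  1.09]
turn [-0.0023  0.0043 -0.0024] slide cm [0.19 0.02 6.23]
```

View pics/w5.png

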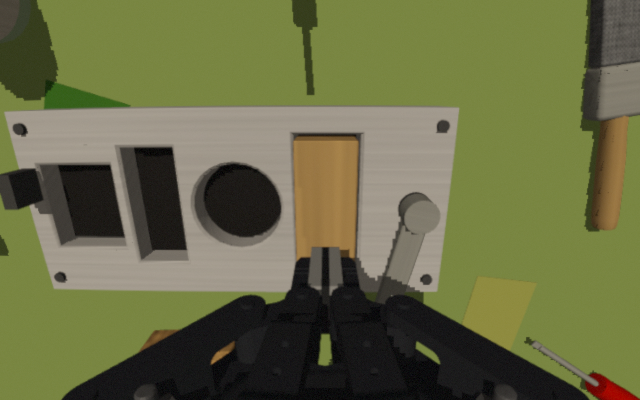

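The plaque lies in its recess, top face (295..358,135..255). Pressing it now.

```bash
python3 -m creep '[{"slide":[0.19,0,3],"angular":[-0.0023,0.0043,-0.0024],"claw":-1},{"slide":[0,0,2],"angular":[0,0,0],"claw":-1},{"slide":[0,0,0.5],"angular":[0,0,0],"claw":-1},{"slide":[0,0,0.3],"angular":[0,0,0],"claw":-1},{"slide":[0,0,0.3],"angular":[0,0,0],"claw":-1},{"slide":[0,0,0.3],"angular":[0,0,0],"claw":-1},{"slide":[0,0,0.3],"angular":[0,0,0],"claw":-1},{"slide":[0,0,0.2],"angular":[0,0,0],"claw":-1},{"slide":[0,0,0],"angular":[0,0,0],"claw":-1},{"slide":[0,0,0],"angular":[0,0,0],"claw":-1}]' 
python3 -m creep '[{"slide":[0,0,0.2],"angular":[0,0,0],"claw":-1},{"slide":[0,0,0.2],"angular":[0,0,0],"claw":-1},{"slide":[0,0,0.2],"angular":[0,0,0],"claw":-1},{"slide":[0,0,0.2],"angular":[0,0,0],"claw":-1},{"slide":[0,0,0],"angular":[0,0,0],"claw":-1},{"slide":[0,0,0],"angular":[0,0,0],"claw":-1}]' 
```

```text
t: 12.92
tcp_pos: [0.5867, -0.2284, 0.0554]
tool_rot: [1.0, -0.031, 0.002, 0.001]
force: [0.1, 0.3, 4.9]
finger_gap: 0.002
gripper_force: 2.6
t: 13.42
tcp_pos: [0.5867, -0.2285, 0.0473]
tool_rot: [1.0, -0.031, 0.002, 0.001]
force: [0.4, 0.3, 5.0]
finger_gap: 0.0
gripper_force: 2.6
```

```bash
python3 -m creep '[{"slide":[0,0,0.2],"angular":[0,0,0],"claw":-1},{"slide":[0,0,0.2],"angular":[0,0,0],"claw":-1},{"slide":[0,0,0.1],"angular":[0,0,0],"claw":-1},{"slide":[0,0,0],"angular":[0,0,0],"claw":-1},{"slide":[0,0,0],"angular":[0,0,0],"claw":-1}]' 
python3 -m creep '[{"slide":[0,0,0.1],"angular":[0,0,0],"claw":-1},{"slide":[0,0,0.1],"angular":[0,0,0],"claw":-1},{"slide":[0,0,0],"angular":[0,0,0],"claw":-1},{"slide":[0,0,0],"angular":[0,0,0],"claw":-1}]'
```

```text
t: 13.83
tcp_pos: [0.5868, -0.2285, 0.0449]
tool_rot: [1.0, -0.031, 0.002, 0.001]
force: [-4.6, 1.2, 20.4]
finger_gap: -0.001
gripper_force: 9.9
t: 14.17
tcp_pos: [0.5869, -0.2286, 0.0448]
tool_rot: [1.0, -0.031, 0.002, 0.001]
force: [-6.8, 3.6, 30.1]
finger_gap: -0.001
gripper_force: 15.0
```

The plaque is at its firm stop (z 0.0449, flush). On to the disc.

```bash
python3 -m creep '[{"slide":[0,0,-2],"angular":[0,0,0],"claw":-1},{"slide":[0,0,-4],"angular":[0,0,0],"claw":-1},{"slide":[0,0,-4],"angular":[0,0,0],"claw":1},{"slide":[0,0,-4],"angular":[0,0,0],"claw":1},{"slide":[-0.8,-3,-4],"angular":[0,0,0],"claw":1},{"slide":[-0.8,-4,-2],"angular":[0,0,0],"claw":1},{"slide":[-0.8,-4,0],"angular":[0,0,0],"claw":1},{"slide":[-0.8,-4,0],"angular":[0,0,0],"claw":1},{"slide":[-1,-4,0],"angular":[0,0,0],"claw":1},{"slide":[-1,-4,0],"angular":[0,0,0],"claw":1}]' >/dev/null
python3 -m creep '[{"slide":[-1,-4,0],"angular":[0,0,0],"claw":1},{"slide":[-1,-4,0],"angular":[0,0,0],"claw":1},{"slide":[-1,-4,0],"angular":[0,0,0],"claw":1},{"slide":[-1,-4,0],"angular":[0,0,0],"claw":1},{"slide":[-1,-4,0],"angular":[0,0,0],"claw":1},{"slide":[-0.5,-3,0],"angular":[0,0,0],"claw":1},{"slide":[0,0,0],"angular":[0,0,0],"claw":1},{"slide":[0,0,0],"angular":[0,0,0],"claw":1},{"slide":[0,0,0],"angular":[0,0,0],"claw":1},{"slide":[0,0,0],"angular":[0,0,0],"claw":1}]' 
cat >> h.py <<'E'
def blanks(f):
    """outlines of the pale blanks in the wrist view: convex hull px and moments"""
    s=st(); a=snap('wrist',f); h=cv2.cvtColor(a,cv2.COLOR_BGR2HSV)
    m=cv2.inRange(h,(8,90,60),(19,220,255)); m=cv2.morphologyEx(m,cv2.MORPH_OPEN,np.ones((3,3)))
    for c in cv2.findContours(m,cv2.RETR_EXTERNAL,cv2.CHAIN_APPROX_NONE)[0]:
        if cv2.contourArea(c)<700: continue
        w=px2w('wrist',c.reshape(-1,2),.03,s)[:,:2].astype(np.float32)*1000
        r=cv2.minAreaRect(w); print('bbox',cv2.boundingRect(c),'w',np.round([*r[0],*r[1],r[2]],1))
    return s
E
python3 - <<'E'
from h import *
blanks('w6.png')
E
```

```text
t: 15.83
tcp_pos: [0.5095, 0.2281, 0.2298]
tool_rot: [0.999, -0.032, 0.0, 0.001]
force: [-0.4, -0.2, 0.3]
finger_gap: 1.001
gripper_force: 0.0
t 15.83 tcp [0.5095 0.2281 0.2298] xdir deg -3.67 tilt z [ 0.001 -0.001 -1.   ] gap 1.001 F [-0.4 -0.2  0.3] gf 0.0 q [ 0.22  0.44  1.6  -0.    1.1   1.86]
bbox (0, 321, 86, 79) w [262.7 648.7  40.6 228.7  35.1]
bbox (545, 198, 95, 54) w [ 4.273e+02 -8.230e+01  6.570e+01  1.129e+02  1.000e-01]
bbox (308, 188, 51, 55) w [459.1 222.7  56.8  65.1  88.1]
bbox (148, 120, 58, 79) w [533.8 385.9  83.   44.4   6. ]
bbox (35, 0, 97, 93) w [664.  458.3 102.   50.3  23.2]
```

View pics/w6.png

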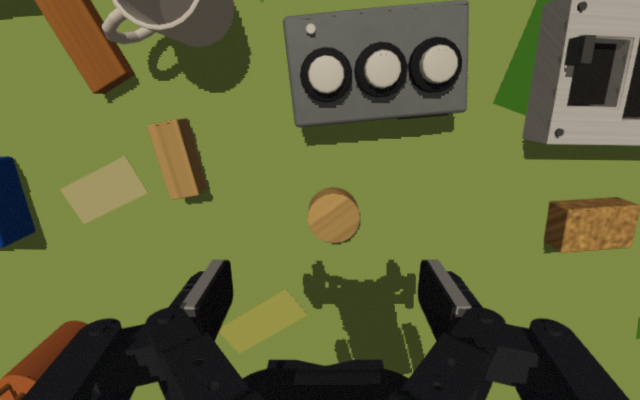

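The disc is still at about (333.5,217) and the tag at (173,160). From here I'll measure with code only.

```bash
python3 - <<'E'
from h import *
w=px2w('wrist',[(333.5,217.3),(308,217.3),(359,217.3),(333.5,243)],.03); print(np.round(w,4))
print(np.round(px2w('wrist',[(326,74),(382,69),(439,63.5)],.06),4))
go((*w[0][:2],.005),-3.6)
E
```

```text
[[0.4572 0.222  0.03  ]
 [0.4591 0.2508 0.03  ]
 [0.4553 0.1932 0.03  ]
 [0.4254 0.2238 0.03  ]]
[[0.6075 0.221  0.06  ]
 [0.6087 0.17   0.06  ]
 [0.6105 0.1181 0.06  ]]
t 15.88 tcp [0.5096 0.2279 0.2298] xdir deg -3.71 tilt z [ 0.001 -0.001 -1.   ] gap 1.001 F [-0.9  0.   0.8] gf 0.0 q [ 0.22  0.44  1.6  -0.    1.1   1.86]
turn [ 0.0009 -0.0008 -0.0019] slide cm [-5.19  0.92 22.48]
```

```bash
python3 -m creep '[{"slide":[-2.6,0.4,2],"angular":[0,0,0],"claw":1},{"slide":[-2.6,0.5,3],"angular":[0,0,0],"claw":1},{"slide":[0,0,4],"angular":[0,0,0],"claw":1},{"slide":[0,0,4],"angular":[0,0,0],"claw":1},{"slide":[0,0,3],"angular":[0,0,0],"claw":1},{"slide":[0,0,0],"angular":[0,0,0],"claw":1},{"slide":[0,0,0],"angular":[0,0,0],"claw":1},{"slide":[0,0,0],"angular":[0,0,0],"claw":1},{"slide":[0,0,0],"angular":[0,0,0],"claw":1}]' >/dev/null
python3 - <<'E'
from h import *
go((.4565,.2223,.004),-3.6)
E
```

```text
t 16.63 tcp [0.4589 0.2235 0.0719] xdir deg -3.64 tilt z [ 0.005  0.    -1.   ] gap 0.999 F [ 0.7 -0.7 -0.1] gf 0.0 q [ 0.23  0.63  1.85 -0.    0.65  1.87]
turn [-0.0008 -0.0053 -0.0008] slide cm [-0.23  0.13  6.79]
```

```bash
python3 -m creep '[{"slide":[-0.23,0.13,2.5],"angular":[0,-0.005,0],"claw":1},{"slide":[0,0,2.5],"angular":[0,0,0],"claw":1},{"slide":[0,0,1.8],"angular":[0,0,0],"claw":1},{"slide":[0,0,0],"angular":[0,0,0],"claw":1},{"slide":[0,0,0],"angular":[0,0,0],"claw":1},{"slide":[0,0,0],"angular":[0,0,0],"claw":1}]'
python3 -m creep '[{"slide":[0,0,0],"angular":[0,0,0],"claw":-1},{"slide":[0,0,0],"angular":[0,0,0],"claw":-1},{"slide":[0,0,0],"angular":[0,0,0],"claw":-1},{"slide":[0,0,0],"angular":[0,0,0],"claw":-1},{"slide":[0,0,0],"angular":[0,0,0],"claw":-1},{"slide":[0,0,0],"angular":[0,0,0],"claw":-1},{"slide":[0,0,0],"angular":[0,0,0],"claw":-1},{"slide":[0,0,0],"angular":[0,0,0],"claw":-1}]' 60
python3 - <<'E'
from h import *
go((.63,-.16,.26),-3.6)
E
```

```text
t: 17.13
tcp_pos: [0.4558, 0.2226, 0.0036]
tool_rot: [1.0, -0.031, -0.0, -0.0]
force: [0.7, 0.5, 0.2]
finger_gap: 1.004
gripper_force: 0.0
t: 17.8
tcp_pos: [0.4553, 0.2225, 0.0037]
tool_rot: [1.0, -0.031, -0.001, -0.0]
force: [-1.1, 0.5, 9.1]
finger_gap: 0.684
gripper_force: 62.7
t 17.8 tcp [0.4553 0.2225 0.0037] xdir deg -3.58 tilt z [-0.001  0.    -1.   ] gap 0.684 F [-1.1  0.5  9.1] gf 62.71385908126831 q [0.23 0.76 1.88 0.   0.5  1.87]
turn [-0.0003  0.0012  0.0003] slide cm [ 19.83  37.08 -25.63]
```

```bash
python3 -m creep '[{"slide":[0,0,-1],"angular":[0,0,0],"claw":-1},{"slide":[0,0,-3],"angular":[0,0,0],"claw":-1},{"slide":[0,0,-4],"angular":[0,0,0],"claw":-1},{"slide":[0,0,-4],"angular":[0,0,0],"claw":-1},{"slide":[1,3,-2],"angular":[0,0,0],"claw":-1},{"slide":[1.4,3.5,0],"angular":[0,0,0],"claw":-1},{"slide":[1.4,3.5,0],"angular":[0,0,0],"claw":-1},{"slide":[1.4,3.5,0],"angular":[0,0,0],"claw":-1},{"slide":[1.4,3.5,0],"angular":[0,0,0],"claw":-1},{"slide":[1.4,3.5,0],"angular":[0,0,0],"claw":-1}]' >/dev/null
python3 -m creep '[{"slide":[1.4,3.5,0],"angular":[0,0,0],"claw":-1},{"slide":[1.4,3.5,0],"angular":[0,0,0],"claw":-1},{"slide":[1.4,3.5,0],"angular":[0,0,0],"claw":-1},{"slide":[1.4,3.5,0],"angular":[0,0,0],"claw":-1},{"slide":[0,0,0],"angular":[0,0,0],"claw":-1},{"slide":[0,0,0],"angular":[0,0,0],"claw":-1},{"slide":[0,0,0],"angular":[0,0,0],"claw":-1},{"slide":[0,0,0],"angular":[0,0,0],"claw":-1}]' >/dev/null
python3 - <<'E'
from h import *
go((.5883,-.1633,.075),-3.6)
E
```

```text
t 19.3 tcp [ 0.5679 -0.129   0.1416] xdir deg -3.54 tilt z [-0.006  0.001 -1.   ] gap 0.681 F [ 0.6  0.1 -1.3] gf 64.66244101524353 q [-0.41  0.59  1.62 -0.    0.94  1.22]
turn [-0.0004  0.0056  0.0011] slide cm [2.25 3.29 6.66]
```

```bash
python3 -m creep '[{"slide":[1.1,1.6,0],"angular":[0,0.0056,0],"claw":-1},{"slide":[1.15,1.7,0],"angular":[0,0,0],"claw":-1},{"slide":[0,0,0],"angular":[0,0,0],"claw":-1},{"slide":[0,0,3.5],"angular":[0,0,0],"claw":-1},{"slide":[0,0,2.5],"angular":[0,0,0],"claw":-1},{"slide":[0,0,0],"angular":[0,0,0],"claw":-1},{"slide":[0,0,0],"angular":[0,0,0],"claw":-1},{"slide":[0,0,0],"angular":[0,0,0],"claw":-1},{"slide":[0,0,0],"angular":[0,0,0],"claw":-1}]' >/dev/null
python3 - <<'E'
from h import *
go((.5883,-.1633,.055),-3.6)
s=manip.sense();a=snap('wrist','w7.png')
cv2.imwrite('pics/w7c.png',cv2.resize(a[100:300,150:470],None,fx=2.5,fy=2.5,interpolation=cv2.INTER_CUBIC))
E
```

```text
t 20.05 tcp [ 0.5907 -0.1648  0.0833] xdir deg -3.55 tilt z [ 0.004 -0.002 -1.   ] gap 0.676 F [-1.2  0.7 -0.6] gf 64.72839117050171 q [-0.45  0.7   1.58  0.    0.85  1.18]
turn [ 0.0017 -0.0045  0.0009] slide cm [-0.25 -0.14  2.83]
```

```bash
python3 -m creep '[{"slide":[-0.25,-0.14,1.5],"angular":[0,-0.0045,0],"claw":-1},{"slide":[0,0,1.5],"angular":[0,0,0],"claw":-1},{"slide":[0,0,0],"angular":[0,0,0],"claw":-1},{"slide":[0,0,0],"angular":[0,0,0],"claw":-1},{"slide":[0,0,0],"angular":[0,0,0],"claw":-1},{"slide":[0,0,0],"angular":[0,0,0],"claw":-1}]'
python3 - <<'E'
from h import *
go((.5883,-.1633,.0455),-3.6)
E
```

```text
t: 20.6
tcp_pos: [0.588, -0.1638, 0.0528]
tool_rot: [1.0, -0.031, -0.0, 0.001]
force: [-1.1, 0.4, -1.2]
finger_gap: 0.685
gripper_force: 64.7
t 20.6 tcp [ 0.588  -0.1638  0.0528] xdir deg -3.6 tilt z [-0.001 -0.001 -1.   ] gap 0.685 F [-1.1  0.4 -1.2] gf 64.72784399986267 q [-0.45  0.75  1.6  -0.    0.8   1.18]
turn [0.0014 0.0006 0.    ] slide cm [ 0.02 -0.06  0.73]
```

```bash
python3 -m creep '[{"slide":[0.02,-0.05,0.3],"angular":[0,0,0],"claw":-1},{"slide":[0,0,0.3],"angular":[0,0,0],"claw":-1},{"slide":[0,0,0.2],"angular":[0,0,0],"claw":-1},{"slide":[0,0,0],"angular":[0,0,0],"claw":-1},{"slide":[0,0,0],"angular":[0,0,0],"claw":-1},{"slide":[0,0,0],"angular":[0,0,0],"claw":-1}]'
```

```text
t: 21.1
tcp_pos: [0.5873, -0.1629, 0.0434]
tool_rot: [1.0, -0.031, -0.002, 0.0]
force: [-0.2, -0.1, -1.7]
finger_gap: 0.682
gripper_force: 64.7
```

```bash
python3 -m creep '[{"slide":[0,0,0],"angular":[0,0,0],"claw":0.8},{"slide":[0,0,0],"angular":[0,0,0],"claw":0.8},{"slide":[0,0,0],"angular":[0,0,0],"claw":0.8},{"slide":[0,0,0],"angular":[0,0,0],"claw":0.8},{"slide":[0,0,-2],"angular":[0,0,0],"claw":0.8},{"slide":[0,0,-4],"angular":[0,0,0],"claw":0.8},{"slide":[0.15,0,-1.5],"angular":[0,0,0],"claw":-1},{"slide":[0,0,0],"angular":[0,0,0],"claw":-1},{"slide":[0,0,0],"angular":[0,0,0],"claw":-1},{"slide":[0,0,0],"angular":[0,0,0],"claw":-1}]' 40
python3 -m creep '[{"slide":[0,0,0],"angular":[0,0,0],"claw":-1},{"slide":[0,0,0],"angular":[0,0,0],"claw":-1},{"slide":[0,0,0],"angular":[0,0,0],"claw":-1},{"slide":[0,0,0],"angular":[0,0,0],"claw":-1},{"slide":[0,0,0],"angular":[0,0,0],"claw":-1},{"slide":[0,0,0],"angular":[0,0,0],"claw":-1}]' 
python3 - <<'E'
from h import *
go((.589,-.1632,.064),-3.6)
a=snap('wrist','w8.png')
E
```

```text
t: 21.93
tcp_pos: [0.5882, -0.1626, 0.1177]
tool_rot: [1.0, -0.031, -0.002, -0.0]
force: [-0.3, -0.5, -0.6]
finger_gap: 0.336
gripper_force: 0.0
t: 22.43
tcp_pos: [0.5889, -0.163, 0.1182]
tool_rot: [1.0, -0.031, -0.002, 0.0]
force: [0.8, 0.2, 0.6]
finger_gap: -0.001
gripper_force: 0.0
t 22.43 tcp [ 0.5889 -0.163   0.1182] xdir deg -3.6 tilt z [-0.003 -0.    -1.   ] gap -0.001 F [0.8 0.2 0.6] gf 0.0 q [-0.45  0.65  1.56 -0.    0.93  1.18]
turn [0.0003 0.0034 0.    ] slide cm [0.01 0.02 5.42]
```

View pics/w8.png

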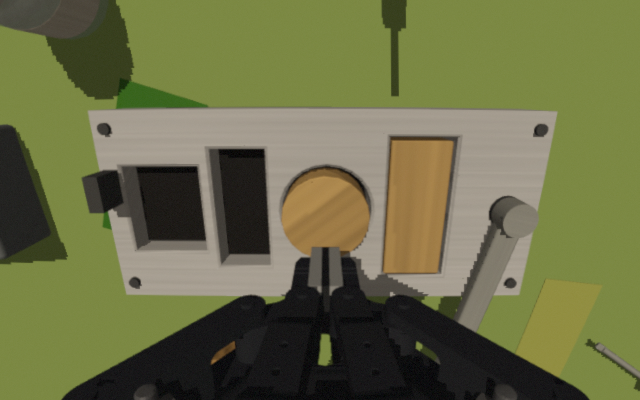

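The disc sits in its recess at (327,212), still proud, and the plaque is flush at (418,205). That was my last picture. Pressing the disc.

```bash
python3 -m creep '[{"slide":[0,0,3],"angular":[0,0.0034,0],"claw":-1},{"slide":[0,0,2],"angular":[0,0,0],"claw":-1},{"slide":[0,0,0.4],"angular":[0,0,0],"claw":-1},{"slide":[0,0,0.3],"angular":[0,0,0],"claw":-1},{"slide":[0,0,0.3],"angular":[0,0,0],"claw":-1},{"slide":[0,0,0.3],"angular":[0,0,0],"claw":-1},{"slide":[0,0,0.3],"angular":[0,0,0],"claw":-1},{"slide":[0,0,0.3],"angular":[0,0,0],"claw":-1},{"slide":[0,0,0.3],"angular":[0,0,0],"claw":-1},{"slide":[0,0,0],"angular":[0,0,0],"claw":-1}]' 
python3 -m creep '[{"slide":[0,0,0.2],"angular":[0,0,0],"claw":-1},{"slide":[0,0,0.2],"angular":[0,0,0],"claw":-1},{"slide":[0,0,0],"angular":[0,0,0],"claw":-1},{"slide":[0,0,0],"angular":[0,0,0],"claw":-1},{"slide":[0,0,0],"angular":[0,0,0],"claw":-1}]'
```

```text
t: 23.32
tcp_pos: [0.5896, -0.1633, 0.0481]
tool_rot: [1.0, -0.031, 0.001, 0.001]
force: [-2.1, 0.2, 2.6]
finger_gap: -0.002
gripper_force: 1.4
t: 23.73
tcp_pos: [0.5897, -0.1633, 0.045]
tool_rot: [1.0, -0.031, 0.001, 0.001]
force: [-2.3, -0.0, 9.2]
finger_gap: -0.001
gripper_force: 4.6
```

```bash
python3 -m creep '[{"slide":[0,0,0.15],"angular":[0,0,0],"claw":-1},{"slide":[0,0,0.15],"angular":[0,0,0],"claw":-1},{"slide":[0,0,0],"angular":[0,0,0],"claw":-1},{"slide":[0,0,0],"angular":[0,0,0],"claw":-1}]'
python3 -m creep '[{"slide":[0,0,-2],"angular":[0,0,0],"claw":-1},{"slide":[0,0,-4],"angular":[0,0,0],"claw":-1},{"slide":[0,0,-4],"angular":[0,0,0],"claw":1},{"slide":[0,0,-4],"angular":[0,0,0],"claw":1},{"slide":[-0.2,-3,-4],"angular":[0,0,0],"claw":1},{"slide":[-0.2,-4,-2],"angular":[0,0,0],"claw":1},{"slide":[-0.2,-4,0],"angular":[0,0,-0.05],"claw":1},{"slide":[-0.2,-4,0],"angular":[0,0,-0.05],"claw":1},{"slide":[-0.2,-4,0],"angular":[0,0,-0.06],"claw":1},{"slide":[-0.2,-4,0],"angular":[0,0,0],"claw":1}]' 
python3 - <<'E'
from h import *
go((.5337+.045,.391,.245),5.5)
E
```

```text
t: 24.07
tcp_pos: [0.5898, -0.1634, 0.0448]
tool_rot: [1.0, -0.031, 0.002, 0.001]
force: [-6.3, 2.7, 24.8]
finger_gap: -0.001
gripper_force: 12.7
t: 24.9
tcp_pos: [0.5796, 0.0607, 0.2328]
tool_rot: [0.999, 0.049, 0.002, 0.0]
force: [0.4, -0.4, -1.0]
finger_gap: 1.0
gripper_force: 0.0
t 24.9 tcp [0.5796 0.0607 0.2328] xdir deg 5.66 tilt z [ 0.004 -0.001 -1.   ] gap 1.0 F [ 0.4 -0.4 -1. ] gf 0.0 q [-0.09  0.47  1.54 -0.    1.13  1.38]
turn [ 0.0011 -0.0041  0.0028] slide cm [  3.08 -32.89  -1.22]
```

```bash
python3 -m creep '[{"slide":[0.4,-4,-0.2],"angular":[0,-0.004,0],"claw":1},{"slide":[0.4,-4,-0.2],"angular":[0,0,0],"claw":1},{"slide":[0.4,-4,-0.2],"angular":[0,0,0],"claw":1},{"slide":[0.4,-4,-0.2],"angular":[0,0,0],"claw":1},{"slide":[0.4,-4,-0.2],"angular":[0,0,0],"claw":1},{"slide":[0.4,-4,-0.2],"angular":[0,0,0],"claw":1},{"slide":[0.3,-4,0],"angular":[0,0,0],"claw":1},{"slide":[0.3,-4,0],"angular":[0,0,0],"claw":1},{"slide":[0,0,0],"angular":[0,0,0],"claw":1},{"slide":[0,0,0],"angular":[0,0,0],"claw":1}]' >/dev/null
python3 -m creep '[{"slide":[0,0,0],"angular":[0,0,0],"claw":1},{"slide":[0,0,0],"angular":[0,0,0],"claw":1},{"slide":[0,0,0],"angular":[0,0,0],"claw":1}]' >/dev/null
python3 - <<'E'
from h import *
blanks('w9.png')
go((.5337,.391,.06),5.5)
E
```

```text
t 25.98 tcp [0.5782 0.3788 0.2433] xdir deg 5.45 tilt z [-0.003 -0.001 -1.   ] gap 1.002 F [ 0.1  0.  -0.7] gf 0.0 q [0.42 0.61 1.23 0.   1.3  1.89]
bbox (602, 283, 38, 46) w [424.8 -42.2  90.3  53.   24.5]
bbox (296, 167, 30, 72) w [535.8 391.9  86.8  32.9   5.5]
bbox (210, 18, 75, 114) w [668.5 467.5 106.8  44.9  23.3]
bbox (0, 0, 208, 15) w [724.3 619.6  12.8 217.8   3.1]
t 26.03 tcp [0.5782 0.3788 0.2433] xdir deg 5.45 tilt z [-0.003 -0.001 -1.   ] gap 0.999 F [-0.5 -0.7  0.7] gf 0.0 q [0.42 0.61 1.23 0.   1.3  1.89]
turn [ 0.0007  0.0035 -0.0009] slide cm [-4.32 -1.64 18.33]
```

```bash
python3 -m creep '[{"slide":[-2.1,-0.8,2],"angular":[0,0.0035,0],"claw":1},{"slide":[-2.15,-0.85,3],"angular":[0,0,0],"claw":1},{"slide":[0,0,4],"angular":[0,0,0],"claw":1},{"slide":[0,0,4],"angular":[0,0,0],"claw":1},{"slide":[0,0,4],"angular":[0,0,0],"claw":1},{"slide":[0,0,0],"angular":[0,0,0],"claw":1},{"slide":[0,0,0],"angular":[0,0,0],"claw":1},{"slide":[0,0,0],"angular":[0,0,0],"claw":1},{"slide":[0,0,0],"angular":[0,0,0],"claw":1}]' >/dev/null
python3 - <<'E'
from h import *
go((.5343,.3916,.005),5.5)
E
```

```text
t 26.78 tcp [0.5365 0.3934 0.0768] xdir deg 5.53 tilt z [ 0.006  0.003 -1.   ] gap 1.0 F [-0.4  0.3  1.2] gf 0.0 q [ 0.47  0.77  1.44 -0.    0.93  1.94]
turn [-0.0019 -0.0063  0.0005] slide cm [-0.23  0.16  7.18]
```

```bash
python3 -m creep '[{"slide":[-0.23,0.16,2.5],"angular":[-0.002,-0.006,0],"claw":1},{"slide":[0,0,2.5],"angular":[0,0,0],"claw":1},{"slide":[0,0,2.1],"angular":[0,0,0],"claw":1},{"slide":[0,0,0],"angular":[0,0,0],"claw":1},{"slide":[0,0,0],"angular":[0,0,0],"claw":1},{"slide":[0,0,0],"angular":[0,0,0],"claw":1},{"slide":[0,0,0],"angular":[0,0,0],"claw":1}]'
python3 -m creep '[{"slide":[0,0,0],"angular":[0,0,0],"claw":-1},{"slide":[0,0,0],"angular":[0,0,0],"claw":-1},{"slide":[0,0,0],"angular":[0,0,0],"claw":-1},{"slide":[0,0,0],"angular":[0,0,0],"claw":-1},{"slide":[0,0,0],"angular":[0,0,0],"claw":-1},{"slide":[0,0,0],"angular":[0,0,0],"claw":-1},{"slide":[0,0,0],"angular":[0,0,0],"claw":-1},{"slide":[0,0,0],"angular":[0,0,0],"claw":-1},{"slide":[0,0,0],"angular":[0,0,0],"claw":-1},{"slide":[0,0,0],"angular":[0,0,0],"claw":-1}]' 60
python3 - <<'E'
from h import *
st()
E
```

```text
t: 27.37
tcp_pos: [0.5333, 0.3916, 0.005]
tool_rot: [0.999, 0.049, -0.001, 0.0]
force: [-0.5, 0.0, -0.1]
finger_gap: 0.999
gripper_force: 0.0
t: 28.2
tcp_pos: [0.5319, 0.3909, 0.0026]
tool_rot: [0.999, 0.049, -0.002, 0.001]
force: [0.3, 0.7, 5.7]
finger_gap: 0.388
gripper_force: 61.7
t 28.2 tcp [0.5319 0.3909 0.0026] xdir deg 5.56 tilt z [-0.005 -0.002 -1.   ] gap 0.388 F [0.3 0.7 5.7] gf 61.693267822265625 q [ 0.46  0.87  1.47 -0.    0.81  1.94]
```

```bash
python3 -m creep '[{"slide":[0,0,-1],"angular":[0,0,0],"claw":-1},{"slide":[0,0,-3],"angular":[0,0,0],"claw":-1},{"slide":[0,0,-4],"angular":[0,0,0],"claw":-1},{"slide":[0,0,-4],"angular":[0,0,0],"claw":-1},{"slide":[0,0,-3],"angular":[0,0,0],"claw":-1},{"slide":[0,0,0],"angular":[0,0,0.08],"claw":-1},{"slide":[0,0,0],"angular":[0,0,0.08],"claw":-1},{"slide":[0.2,3,0],"angular":[0,0,0],"claw":-1},{"slide":[0.2,3.5,0],"angular":[0,0,0],"claw":-1},{"slide":[0.2,3.5,0],"angular":[0,0,0],"claw":-1}]' >/dev/null
python3 -m creep '[{"slide":[0.2,3.5,0],"angular":[0,0,0],"claw":-1},{"slide":[0.2,3.5,0],"angular":[0,0,0],"claw":-1},{"slide":[0.2,3.5,0],"angular":[0,0,0],"claw":-1},{"slide":[0.2,3.5,0],"angular":[0,0,0],"claw":-1},{"slide":[0.2,3.5,0],"angular":[0,0,0],"claw":-1},{"slide":[0.2,3.5,0],"angular":[0,0,0],"claw":-1},{"slide":[0.2,3.5,0],"angular":[0,0,0],"claw":-1},{"slide":[0.2,3.5,0],"angular":[0,0,0],"claw":-1},{"slide":[0.2,3.5,0],"angular":[0,0,0],"claw":-1},{"slide":[0,0,0],"angular":[0,0,0],"claw":-1}]'
python3 -m creep '[{"slide":[0,0,0],"angular":[0,0,0],"claw":-1},{"slide":[0,0,0],"angular":[0,0,0],"claw":-1},{"slide":[0,0,0],"angular":[0,0,0],"claw":-1}]' >/dev/null
python3 - <<'E'
from h import *
go((.5914,-.1023,.075),-3.6)
E
```

```text
t: 29.87
tcp_pos: [0.5307, -0.0305, 0.1534]
tool_rot: [0.999, -0.034, -0.002, 0.003]
force: [-0.3, 0.8, -0.1]
finger_gap: 0.385
gripper_force: 61.0
t 30.12 tcp [ 0.5296 -0.0235  0.1532] xdir deg -3.53 tilt z [-0.007 -0.003 -1.   ] gap 0.386 F [ 0.1  0.3 -0.2] gf 61.01997971534729 q [-0.25  0.51  1.74 -0.01  0.89  1.38]
turn [0.003  0.0069 0.0012] slide cm [6.67 7.48 7.82]
```

```bash
python3 -m creep '[{"slide":[2.2,2.5,0],"angular":[0.003,0.007,0],"claw":-1},{"slide":[2.2,2.5,0],"angular":[0,0,0],"claw":-1},{"slide":[2.27,2.48,0],"angular":[0,0,0],"claw":-1},{"slide":[0,0,0],"angular":[0,0,0],"claw":-1},{"slide":[0,0,3.5],"angular":[0,0,0],"claw":-1},{"slide":[0,0,3.5],"angular":[0,0,0],"claw":-1},{"slide":[0,0,0],"angular":[0,0,0],"claw":-1},{"slide":[0,0,0],"angular":[0,0,0],"claw":-1},{"slide":[0,0,0],"angular":[0,0,0],"claw":-1},{"slide":[0,0,0],"angular":[0,0,0],"claw":-1}]' >/dev/null
python3 - <<'E'
from h import *
s=st(); snap('wrist','w10.png'); go((.5914,-.1023,.053),-3.6)
a=cv2.imread('pics/w10.png'); h=cv2.cvtColor(a,cv2.COLOR_BGR2HSV)
m=cv2.inRange(h,(8,90,60),(19,220,255)); g=a.min(2)
# tag far edges: print column profile up the middle (cols near tool y=0) and row profile just beyond the end
for c in(315,325,335): print(c,[(r,int(g[r,c]),int(a[r,c,2])) for r in range(140,200,2)])
E
```

```text
t 30.95 tcp [ 0.5937 -0.1032  0.0856] xdir deg -3.53 tilt z [ 0.005 -0.002 -1.   ] gap 0.386 F [ 0.6 -0.3 -0.6] gf 60.97705006599426 q [-0.36  0.69  1.61 -0.    0.84  1.28]
t 31.0 tcp [ 0.5938 -0.1035  0.0859] xdir deg -3.54 tilt z [ 0.006 -0.002 -1.   ] gap 0.388 F [-0.2 -0.3 -1.9] gf 60.97914934158325 q [-0.36  0.69  1.61 -0.    0.84  1.28]
turn [ 0.0019 -0.0058  0.001 ] slide cm [-0.24 -0.1   3.29]
315 [(140, 145, 166), (142, 145, 166), (144, 146, 168), (146, 145, 167), (148, 145, 165), (150, 144, 164), (152, 143, 164), (154, 148, 169), (156, 129, 148), (158, 98, 114), (160, 21, 22), (162, 12, 14), (164, 9, 11), (166, 12, 12), (168, 22, 22), (170, 24, 30), (172, 22, 34), (174, 48, 114), (176, 51, 116), (178, 49, 113), (180, 49, 113), (182, 46, 113), (184, 51, 115), (186, 50, 115), (188, 47, 112), (190, 51, 123), (192, 69, 154), (194, 67, 151), (196, 65, 150), (198, 66, 149)]
325 [(140, 143, 163), (142, 144, 165), (144, 147, 166), (146, 145, 166), (148, 144, 163), (150, 141, 163), (152, 144, 164), (154, 147, 168), (156, 129, 149), (158, 104, 121), (160, 18, 25), (162, 4, 11), (164, 4, 13), (166, 5, 8), (168, 13, 18), (170, 26, 32), (172, 23, 33), (174, 48, 111), (176, 50, 117), (178, 52, 118), (180, 51, 116), (182, 48, 113), (184, 47, 115), (186, 47, 115), (188, 47, 114), (190, 58, 129), (192, 71, 160), (194, 69, 156), (196, 69, 156), (198, 69, 156)]
335 [(140, 143, 164), (142, 144, 166), (144, 145, 166), (146, 145, 166), (148, 143, 164), (150, 142, 163), (152, 143, 164), (154, 146, 168), (156, 130, 150), (158, 106, 124), (160, 21, 29), (162, 9, 12), (164, 9, 13), (166, 6, 6), (168, 16, 17), (170, 26, 31), (172, 28, 38), (174, 48, 110), (176, 50, 116), (178, 46, 114), (180, 48, 118), (182, 49, 118), (184, 49, 114), (186, 48, 113), (188, 49, 115), (190, 57, 132), (192, 69, 158), (194, 71, 157), (196, 71, 157), (198, 72, 157)]
```

```bash
python3 - <<'E'
from h import *
s=manip.sense(); M=R.from_quat(s['tool_rot']).as_matrix(); a=cv2.imread('pics/w10.png')
for n,p,z in(('mouth',[(325,156),(325,158)],.045),('bottom',[(325,173)],s['tcp_pos'][2]-.0026),('top',[(325,190)],s['tcp_pos'][2]+.0274)):
    print(n,np.round((px2w('wrist',p,z,s)-s['tcp_pos'])@M*1000,1).tolist())
# sideways: recess edges along row 163 (dark mouth beyond tag end), tag sides on rows 180 and 200
print([(c,int(a[162,c,2])) for c in range(270,390,3)])
print([(c,int(a[182,c,2])) for c in range(270,390,3)])
E
```

```text
mouth [[44.8, -0.5, 41.1], [43.7, -0.5, 41.1]]
bottom [[43.5, -0.5, 2.9]]
top [[43.7, -0.5, -27.1]]
[(270, 168), (273, 168), (276, 168), (279, 168), (282, 168), (285, 169), (288, 159), (291, 128), (294, 67), (297, 57), (300, 15), (303, 5), (306, 6), (309, 13), (312, 11), (315, 14), (318, 7), (321, 14), (324, 12), (327, 8), (330, 17), (333, 13), (336, 15), (339, 10), (342, 11), (345, 12), (348, 13), (351, 18), (354, 65), (357, 90), (360, 143), (363, 166), (366, 166), (369, 166), (372, 166), (375, 165), (378, 164), (381, 165), (384, 166), (387, 165)]
[(270, 8), (273, 12), (276, 25), (279, 130), (282, 167), (285, 115), (288, 110), (291, 108), (294, 112), (297, 110), (300, 112), (303, 113), (306, 112), (309, 114), (312, 114), (315, 113), (318, 113), (321, 114), (324, 112), (327, 111), (330, 113), (333, 116), (336, 118), (339, 119), (342, 119), (345, 117), (348, 116), (351, 119), (354, 117), (357, 115), (360, 114), (363, 107), (366, 164), (369, 166), (372, 166), (375, 165), (378, 165), (381, 164), (384, 165), (387, 165)]
```

```bash
python3 -m creep '[{"slide":[-0.19,-0.03,1.5],"angular":[0.002,-0.0058,0],"claw":-1},{"slide":[0,0,1.7],"angular":[0,0,0],"claw":-1},{"slide":[0,0,0],"angular":[0,0,0],"claw":-1},{"slide":[0,0,0],"angular":[0,0,0],"claw":-1},{"slide":[0,0,0],"angular":[0,0,0],"claw":-1},{"slide":[0,0,0],"angular":[0,0,0],"claw":-1},{"slide":[0,0,0],"angular":[0,0,0],"claw":-1}]'
python3 - <<'E'
from h import *
go((.5914,-.1023,.045),-3.6)
s=manip.sense(); snap('wrist','w11.png'); a=cv2.imread('pics/w11.png')
print([(r,int(a[r,325,2])) for r in range(150,200,2)])
for r in(168,170,172,174,176,178,180): print(r,[(c,int(a[r,c,2])) for c in [*range(276,300,2),*range(350,374,2)]])
print(np.round((px2w('wrist',[(325,170)],.045,s)-s['tcp_pos'])@R.from_quat(s['tool_rot']).as_matrix()*1000,1))
E
```

```text
t: 31.58
tcp_pos: [0.5908, -0.1033, 0.0522]
tool_rot: [1.0, -0.031, -0.001, -0.001]
force: [-0.4, -0.7, -0.9]
finger_gap: 0.387
gripper_force: 61.0
t 31.58 tcp [ 0.5908 -0.1033  0.0522] xdir deg -3.6 tilt z [-0.003  0.001 -1.   ] gap 0.387 F [-0.4 -0.7 -0.9] gf 61.00862503051758 q [-0.36  0.74  1.62  0.    0.78  1.27]
turn [-0.001   0.0029 -0.0001] slide cm [ 0.05 -0.11  0.72]
[(150, 168), (152, 167), (154, 166), (156, 166), (158, 169), (160, 171), (162, 139), (164, 120), (166, 22), (168, 13), (170, 15), (172, 21), (174, 112), (176, 118), (178, 120), (180, 117), (182, 114), (184, 114), (186, 116), (188, 116), (190, 129), (192, 161), (194, 159), (196, 157), (198, 158)]
168 [(276, 169), (278, 170), (280, 152), (282, 134), (284, 119), (286, 70), (288, 67), (290, 65), (292, 44), (294, 13), (296, 13), (298, 13), (350, 15), (352, 10), (354, 14), (356, 21), (358, 62), (360, 64), (362, 67), (364, 116), (366, 145), (368, 144), (370, 167), (372, 168)]
170 [(276, 172), (278, 172), (280, 155), (282, 135), (284, 122), (286, 71), (288, 66), (290, 67), (292, 49), (294, 9), (296, 17), (298, 12), (35
[... 890 characters left out ...]
), (358, 114), (360, 109), (362, 88), (364, 123), (366, 144), (368, 145), (370, 164), (372, 166)]
178 [(276, 168), (278, 169), (280, 157), (282, 131), (284, 126), (286, 99), (288, 112), (290, 114), (292, 113), (294, 113), (296, 112), (298, 113), (350, 113), (352, 114), (354, 113), (356, 113), (358, 114), (360, 114), (362, 97), (364, 124), (366, 143), (368, 146), (370, 165), (372, 165)]
180 [(276, 166), (278, 167), (280, 158), (282, 130), (284, 125), (286, 108), (288, 111), (290, 111), (292, 112), (294, 114), (296, 113), (298, 114), (350, 117), (352, 115), (354, 115), (356, 114), (358, 114), (360, 114), (362, 107), (364, 129), (366, 143), (368, 147), (370, 165), (372, 166)]
[[44.  -0.5  7.1]]
```

```bash
python3 - <<'E'
from h import *
s=manip.sense(); M=R.from_quat(s['tool_rot']).as_matrix()
for n,p,z in(('chamfer outer',[(325,161)],.045),('inner',[(325,165)],.0432),('bottom',[(325,173)],s['tcp_pos'][2]-.0026),('top',[(325,190)],s['tcp_pos'][2]+.0274),('sides',[(287.5,175),(361,175)],s['tcp_pos'][2]-.0026),('in sides',[(285,172),(363.3,172)],.0432)):
    print(n,np.round((px2w('wrist',p,z,s)-s['tcp_pos'])@M*1000,1).tolist())
E
```

```text
chamfer outer [[48.3, -0.5, 7.0]]
inner [[46.0, -0.5, 8.8]]
bottom [[43.6, -0.5, 2.5]]
top [[43.8, -0.5, -27.5]]
sides [[42.6, -17.9, 2.5], [42.6, 16.1, 2.5]]
in sides [[42.6, -19.8, 8.8], [42.6, 17.9, 8.8]]
```

```bash
python3 -m creep '[{"slide":[0,0,0.3],"angular":[0,0,0],"claw":-1},{"slide":[0,0,0.3],"angular":[0,0,0],"claw":-1},{"slide":[0,0,0.15],"angular":[0,0,0],"claw":-1},{"slide":[0,0,0],"angular":[0,0,0],"claw":-1},{"slide":[0,0,0],"angular":[0,0,0],"claw":-1},{"slide":[0,0,0],"angular":[0,0,0],"claw":-1}]'
```

```text
t: 32.13
tcp_pos: [0.5902, -0.1031, 0.0444]
tool_rot: [1.0, -0.031, -0.002, -0.001]
force: [-1.6, 0.9, 4.8]
finger_gap: 0.384
gripper_force: 64.7
```

```bash
python3 -m creep '[{"slide":[0,0,0],"angular":[0,0,0],"claw":0.3},{"slide":[0,0,0],"angular":[0,0,0],"claw":0.3},{"slide":[0,0,0],"angular":[0,0,0],"claw":0.3},{"slide":[0,0,0],"angular":[0,0,0],"claw":0.3},{"slide":[0,0,0],"angular":[0,0,0],"claw":0.3},{"slide":[0,0,-3],"angular":[0,0,0],"claw":0.3},{"slide":[0,0,-4],"angular":[0,0,0],"claw":0.3},{"slide":[0.25,0,-0.5],"angular":[0,0,0],"claw":-1},{"slide":[0,0,0],"angular":[0,0,0],"claw":-1},{"slide":[0,0,0],"angular":[0,0,0],"claw":-1}]' 40
python3 -m creep '[{"slide":[0,0,0],"angular":[0,0,0],"claw":-1},{"slide":[0,0,0],"angular":[0,0,0],"claw":-1},{"slide":[0,0,0],"angular":[0,0,0],"claw":-1},{"slide":[0,0,0],"angular":[0,0,0],"claw":-1},{"slide":[0,0,0],"angular":[0,0,0],"claw":-1},{"slide":[0,0,0],"angular":[0,0,0],"claw":-1}]' >/dev/null
python3 - <<'E'
from h import *
go((.593,-.1028,.064),-3.6)
s=manip.sense();a=snap('wrist','w12.png'); h=cv2.cvtColor(a,cv2.COLOR_BGR2HSV)
m=cv2.inRange(h,(8,90,60),(22,220,255))
for c in cv2.findContours(m,cv2.RETR_EXTERNAL,cv2.CHAIN_APPROX_NONE)[0]:
    if cv2.contourArea(c)<700: continue
    for z in(.045,.059):
        w=px2w('wrist',c.reshape(-1,2),z,s)[:,:2].astype(np.float32)*1000; r=cv2.minAreaRect(w); print('bbox',cv2.boundingRect(c),z,np.round([*r[0],*r[1],r[2]],1))
E
```

```text
t: 32.97
tcp_pos: [0.593, -0.1033, 0.119]
tool_rot: [1.0, -0.031, -0.002, -0.001]
force: [-0.2, 0.7, 0.1]
finger_gap: 0.228
gripper_force: 0.0
t 33.47 tcp [ 0.5928 -0.1033  0.1184] xdir deg -3.6 tilt z [-0.005  0.002 -1.   ] gap -0.001 F [-0.   0.5 -0.1] gf 0.0 q [-0.36  0.64  1.58  0.    0.92  1.28]
turn [-0.0017  0.0051  0.    ] slide cm [ 0.01 -0.05  5.44]
bbox (366, 166, 85, 84) 0.045 [ 589.  -161.7   61.7   59.1   43.9]
bbox (366, 166, 85, 84) 0.059 [ 594.2 -158.2   57.7   55.3   43.9]
bbox (297, 149, 54, 109) 0.045 [ 596.4 -102.4   36.2   80.    87.8]
bbox (297, 149, 54, 109) 0.059 [ 601.1 -102.8   33.9   74.9   87.8]
bbox (460, 138, 81, 135) 0.045 [ 585.8 -226.7   43.6  102.1   86.2]
bbox (460, 138, 81, 135) 0.059 [ 591.3 -219.    40.8   95.5   86.2]
```

```bash
python3 -m creep '[{"slide":[0,-0.05,3],"angular":[-0.0017,0.005,0],"claw":-1},{"slide":[0,0,2],"angular":[0,0,0],"claw":-1},{"slide":[0,0,0.4],"angular":[0,0,0],"claw":-1},{"slide":[0,0,0.3],"angular":[0,0,0],"claw":-1},{"slide":[0,0,0.3],"angular":[0,0,0],"claw":-1},{"slide":[0,0,0.3],"angular":[0,0,0],"claw":-1},{"slide":[0,0,0.3],"angular":[0,0,0],"claw":-1},{"slide":[0,0,0.3],"angular":[0,0,0],"claw":-1},{"slide":[0,0,0.3],"angular":[0,0,0],"claw":-1},{"slide":[0,0,0],"angular":[0,0,0],"claw":-1}]' 
python3 -m creep '[{"slide":[0,0,0.2],"angular":[0,0,0],"claw":-1},{"slide":[0,0,0.2],"angular":[0,0,0],"claw":-1},{"slide":[0,0,0.2],"angular":[0,0,0],"claw":-1},{"slide":[0,0,0],"angular":[0,0,0],"claw":-1},{"slide":[0,0,0],"angular":[0,0,0],"claw":-1},{"slide":[0,0,0],"angular":[0,0,0],"claw":-1}]'
```

```text
t: 34.35
tcp_pos: [0.5937, -0.1031, 0.0485]
tool_rot: [1.0, -0.031, 0.001, 0.001]
force: [-0.7, -0.1, 2.9]
finger_gap: 0.001
gripper_force: 1.5
t: 34.85
tcp_pos: [0.5938, -0.1031, 0.0449]
tool_rot: [1.0, -0.031, 0.002, 0.001]
force: [-4.8, 1.9, 19.4]
finger_gap: -0.001
gripper_force: 9.2
```

```bash
python3 -m creep '[{"slide":[0,0,-2],"angular":[0,0,0],"claw":-1},{"slide":[0,0,-4],"angular":[0,0,0],"claw":-1},{"slide":[0,0,-4],"angular":[0,0,0],"claw":1},{"slide":[0,0,-4],"angular":[0,0,0],"claw":1},{"slide":[-2,3,-2],"angular":[0,0,0],"claw":1},{"slide":[-2,3,0],"angular":[0,0,0],"claw":1},{"slide":[-2,2,0],"angular":[0,0,0],"claw":1},{"slide":[-2,2,0],"angular":[0,0,0],"claw":1},{"slide":[0,0,0],"angular":[0,0,0],"claw":1},{"slide":[0,0,0],"angular":[0,0,0],"claw":1}]' >/dev/null
python3 -m creep '[{"slide":[0,0,0],"angular":[0,0,0],"claw":1},{"slide":[0,0,0],"angular":[0,0,0],"claw":1},{"slide":[0,0,0],"angular":[0,0,0],"claw":1}]' >/dev/null
python3 - <<'E'
from h import *
s=st();a=snap('wrist','w13.png'); h=cv2.cvtColor(a,cv2.COLOR_BGR2HSV)
m=cv2.inRange(h,(8,90,60),(22,220,255))
for c in cv2.findContours(m,cv2.RETR_EXTERNAL,cv2.CHAIN_APPROX_NONE)[0]:
    if cv2.contourArea(c)<500: continue
    w=px2w('wrist',c.reshape(-1,2),.045,s)[:,:2].astype(np.float32)*1000; r=cv2.minAreaRect(w); print('bbox',cv2.boundingRect(c),np.round([*r[0],*r[1],r[2]],1))
import json; s3={'tcp_pos':[.6282,-.1591,.2586],'tool_rot':R.from_matrix(np.column_stack([[np.cos(a),np.sin(a),0],[np.sin(a),-np.cos(a),0],[0,0,-1]])).as_quat().tolist()} if 0 else None
print('knob px guess',w2px('wrist',(.401,-.233,.103),s),'hinge px',w2px('wrist',(.583,-.289,.06),s))
s1=json.load(open('w1.json')); print('hinge w1',px2w('wrist',[(440,207)],.062,s1),px2w('wrist',[(440,207)],.07,s1))
E
```

```text
t 35.93 tcp [ 0.5076 -0.1968  0.2009] xdir deg -3.51 tilt z [ 0.001 -0.    -1.   ] gap 1.004 F [-0.7 -0.1  0.8] gf 0.0 q [-0.58  0.46  1.67  0.    1.01  1.06]
bbox (186, 226, 90, 58) [435.3 -95.8  91.4  63.9  89.5]
bbox (248, 61, 68, 71) [ 588.1 -162.6   59.7   59.3   79.5]
bbox (190, 45, 48, 100) [ 592.6 -103.    36.7   84.5   86.4]
bbox (330, 32, 51, 119) [ 587.  -226.6   42.3  100.1   86.2]
bbox (574, 29, 27, 103) [ 586.8 -437.6   88.    22.3    5.9]
knob px guess [373.65935968 312.9122039 ] hinge px [429.25299448  93.88658242]
hinge w1 [[ 0.58257583 -0.28891219  0.062     ]] [[ 0.58543069 -0.28602358  0.07      ]]
```

```bash
python3 - <<'E'
from h import *
go((.400,-.2325,.13),5)
E
```

```text
t 35.98 tcp [ 0.5075 -0.1968  0.2008] xdir deg -3.51 tilt z [ 0.001 -0.    -1.   ] gap 0.999 F [0.9 0.2 0.1] gf 0.0 q [-0.58  0.46  1.67  0.    1.01  1.06]
turn [ 0.0003 -0.0009 -0.1485] slide cm [-11.02   2.62   7.08]
```

```bash
python3 -m creep '[{"slide":[0,0,0],"angular":[0,0,-0.075],"claw":1},{"slide":[0,0,0],"angular":[0,0,-0.074],"claw":1},{"slide":[-3.7,0.9,0],"angular":[0,0,0],"claw":1},{"slide":[-3.7,0.9,0],"angular":[0,0,0],"claw":1},{"slide":[-3.6,0.8,0],"angular":[0,0,0],"claw":1},{"slide":[0,0,2.5],"angular":[0,0,0],"claw":1},{"slide":[0,0,2.5],"angular":[0,0,0],"claw":1},{"slide":[0,0,2],"angular":[0,0,0],"claw":1},{"slide":[0,0,0],"angular":[0,0,0],"claw":1},{"slide":[0,0,0],"angular":[0,0,0],"claw":1}]' >/dev/null
python3 -m creep '[{"slide":[0,0,0],"angular":[0,0,0],"claw":1},{"slide":[0,0,0],"angular":[0,0,0],"claw":1},{"slide":[0,0,0],"angular":[0,0,0],"claw":1}]' >/dev/null
python3 - <<'E'
from h import *
go((.400,-.2325,.078),5)
E
```

```text
t 37.07 tcp [ 0.4003 -0.2334  0.1319] xdir deg 4.98 tilt z [ 0.002 -0.002 -1.   ] gap 1.001 F [-0.7 -0.4  0.3] gf 0.0 q [-0.77  0.48  1.93  0.    0.73  0.71]
turn [ 0.0023 -0.0023 -0.0004] slide cm [-0.02 -0.09  5.39]
```

```bash
python3 -m creep '[{"slide":[0,-0.09,2],"angular":[0,0,0],"claw":1},{"slide":[0,0,2],"angular":[0,0,0],"claw":1},{"slide":[0,0,1.4],"angular":[0,0,0],"claw":1},{"slide":[0,0,0],"angular":[0,0,0],"claw":1},{"slide":[0,0,0],"angular":[0,0,0],"claw":1},{"slide":[0,0,0],"angular":[0,0,0],"claw":1}]'
python3 -m creep '[{"slide":[0,0,0],"angular":[0,0,0],"claw":-1},{"slide":[0,0,0],"angular":[0,0,0],"claw":-1},{"slide":[0,0,0],"angular":[0,0,0],"claw":-1},{"slide":[0,0,0],"angular":[0,0,0],"claw":-1},{"slide":[0,0,0],"angular":[0,0,0],"claw":-1},{"slide":[0,0,0],"angular":[0,0,0],"claw":-1},{"slide":[0,0,0],"angular":[0,0,0],"claw":-1},{"slide":[0,0,0],"angular":[0,0,0],"claw":-1},{"slide":[0,0,0],"angular":[0,0,0],"claw":-1},{"slide":[0,0,0],"angular":[0,0,0],"claw":-1}]' 25
```

```text
t: 37.57
tcp_pos: [0.4, -0.2325, 0.0777]
tool_rot: [0.999, 0.043, 0.001, 0.001]
force: [0.2, -0.1, 0.7]
finger_gap: 1.0
gripper_force: 0.0
t: 38.4
tcp_pos: [0.4, -0.2327, 0.0773]
tool_rot: [0.999, 0.043, 0.001, 0.001]
force: [0.4, -0.8, 5.3]
finger_gap: 0.225
gripper_force: 25.6
```

```bash
python3 -m creep '[{"slide":[0.4,-0.86,0],"angular":[0,0,0.05],"claw":-1},{"slide":[0.4,-0.86,0],"angular":[0,0,0.05],"claw":-1},{"slide":[0.4,-0.86,0],"angular":[0,0,0.05],"claw":-1},{"slide":[0.4,-0.86,0],"angular":[0,0,0.05],"claw":-1},{"slide":[0.4,-0.86,0],"angular":[0,0,0.05],"claw":-1},{"slide":[0.4,-0.86,0],"angular":[0,0,0.05],"claw":-1},{"slide":[0,0,0],"angular":[0,0,0],"claw":-1},{"slide":[0,0,0],"angular":[0,0,0],"claw":-1},{"slide":[0,0,0],"angular":[0,0,0],"claw":-1}]'
python3 - <<'E'
from h import *
s=st(); d=np.array(s['tcp_pos'][:2])-[.5815,-.288]; print(np.hypot(*d),np.degrees(np.arctan2(d[1],d[0]))-86.3)
E
```

```text
t: 39.15
tcp_pos: [0.4257, -0.1814, 0.0772]
tool_rot: [0.994, -0.107, 0.001, 0.0]
force: [1.4, 0.3, 6.7]
finger_gap: 0.228
gripper_force: 25.8
t 39.15 tcp [ 0.4257 -0.1814  0.0772] xdir deg -12.23 tilt z [ 0.001 -0.001 -1.   ] gap 0.228 F [1.4 0.3 6.7] gf 25.828645527362823 q [-0.65  0.59  1.97  0.    0.59  1.14]
0.18878250003086525 59.32933856398954
```

```bash
python3 -m creep '[{"slide":[0.6,-1.29,0],"angular":[0,0,0.075],"claw":-1},{"slide":[0.6,-1.29,0],"angular":[0,0,0.075],"claw":-1},{"slide":[0.6,-1.29,0],"angular":[0,0,0.075],"claw":-1},{"slide":[0.6,-1.29,0],"angular":[0,0,0.075],"claw":-1},{"slide":[0.6,-1.29,0],"angular":[0,0,0.075],"claw":-1},{"slide":[0.6,-1.29,0],"angular":[0,0,0.075],"claw":-1},{"slide":[0.6,-1.29,0],"angular":[0,0,0.075],"claw":-1},{"slide":[0,0,0],"angular":[0,0,0],"claw":-1},{"slide":[0,0,0],"angular":[0,0,0],"claw":-1},{"slide":[0,0,0],"angular":[0,0,0],"claw":-1}]'
python3 - <<'E'
from h import *
s=st(); d=np.array(s['tcp_pos'][:2])-[.5815,-.288]; print(np.hypot(*d),np.degrees(np.arctan2(d[1],d[0]))-86.3)
E
```

```text
t: 39.98
tcp_pos: [0.501, -0.1183, 0.0772]
tool_rot: [0.933, -0.36, 0.001, 0.0]
force: [0.6, 1.5, 7.0]
finger_gap: 0.225
gripper_force: 25.8
t 39.98 tcp [ 0.501  -0.1183  0.0772] xdir deg -42.2 tilt z [ 0.001 -0.001 -1.   ] gap 0.225 F [0.6 1.5 7. ] gf 25.810917913913727 q [-0.45  0.63  1.84  0.    0.68  1.86]
0.1877967437978098 29.0865534348614
```

```bash
python3 -m creep '[{"slide":[0.6,-1.29,0],"angular":[0,0,0.075],"claw":-1},{"slide":[0.6,-1.29,0],"angular":[0,0,0.075],"claw":-1},{"slide":[0.6,-1.29,0],"angular":[0,0,0.075],"claw":-1},{"slide":[0.6,-1.29,0],"angular":[0,0,0.075],"claw":-1},{"slide":[0.6,-1.29,0],"angular":[0,0,0.075],"claw":-1},{"slide":[0.6,-1.29,0],"angular":[0,0,0.075],"claw":-1},{"slide":[0,0,0],"angular":[0,0,0],"claw":-1},{"slide":[0,0,0],"angular":[0,0,0],"claw":-1},{"slide":[0,0,0],"angular":[0,0,0],"claw":-1}]'
python3 -m creep '[{"slide":[0.24,-0.5,0],"angular":[0,0,0.03],"claw":-1},{"slide":[0.24,-0.5,0],"angular":[0,0,0.03],"claw":-1},{"slide":[0,0,0],"angular":[0,0,0],"claw":-1},{"slide":[0,0,0],"angular":[0,0,0],"claw":-1},{"slide":[0,0,0],"angular":[0,0,0],"claw":-1}]'
python3 - <<'E'
from h import *
s=st(); d=np.array(s['tcp_pos'][:2])-[.5815,-.288]; print(np.hypot(*d),np.degrees(np.arctan2(d[1],d[0]))-86.3)
E
```

```text
t: 40.73
tcp_pos: [0.5836, -0.1003, 0.0773]
tool_rot: [0.829, -0.559, 0.0, -0.001]
force: [1.6, 3.3, 6.5]
finger_gap: 0.223
gripper_force: 25.8
t: 41.15
tcp_pos: [0.594, -0.1009, 0.0773]
tool_rot: [0.812, -0.584, -0.0, -0.001]
force: [0.9, 4.0, 5.8]
finger_gap: 0.221
gripper_force: 25.9
t 41.15 tcp [ 0.594  -0.1009  0.0773] xdir deg -71.5 tilt z [ 0.     0.001 -1.   ] gap 0.221 F [0.9 4.  5.8] gf 25.94312757253647 q [-0.35  0.7   1.61  0.    0.83  2.46]
0.18756331004177315 -0.11378747675070144
```

```bash
python3 -m creep '[{"slide":[0.1,-0.2,0],"angular":[0,0,0],"claw":-1},{"slide":[0.1,-0.2,0],"angular":[0,0,0],"claw":-1},{"slide":[0,0,0],"angular":[0,0,0],"claw":-1},{"slide":[0,0,0],"angular":[0,0,0],"claw":-1},{"slide":[0,0,0],"angular":[0,0,0],"claw":-1}]'
python3 - <<'E'
from h import *
s=st(); d=np.array(s['tcp_pos'][:2])-[.5815,-.288]; print(np.hypot(*d),np.degrees(np.arctan2(d[1],d[0]))-86.3)
E
```

```text
t: 41.57
tcp_pos: [0.594, -0.1008, 0.0772]
tool_rot: [0.812, -0.584, -0.005, 0.001]
force: [-8.0, 2.6, 13.4]
finger_gap: 0.219
gripper_force: 26.8
t 41.57 tcp [ 0.594  -0.1008  0.0772] xdir deg -71.47 tilt z [-0.009  0.003 -1.   ] gap 0.219 F [-8.   2.6 13.4] gf 26.79278075695038 q [-0.35  0.71  1.6  -0.    0.84  2.46]
0.18763135006370996 -0.10486546006249853
```

```bash
python3 -m creep '[{"slide":[-0.1,0.2,0],"angular":[0,0,0],"claw":-1},{"slide":[0,0,0],"angular":[0,0,0],"claw":0},{"slide":[0,0,0],"angular":[0,0,0],"claw":0},{"slide":[0,0,0],"angular":[0,0,0],"claw":0},{"slide":[0,0,0],"angular":[0,0,0],"claw":0},{"slide":[0,0,-2],"angular":[0,0,0],"claw":0},{"slide":[0,0,-4],"angular":[0,0,0],"claw":0},{"slide":[0,0,-4],"angular":[0,0,0],"claw":0},{"slide":[0,0,-3],"angular":[0,0,-0.118],"claw":-1},{"slide":[0,0,0],"angular":[0,0,-0.118],"claw":-1}]'
python3 -m creep '[{"slide":[0,0,0],"angular":[0,0,-0.118],"claw":-1},{"slide":[0,0,0],"angular":[0,0,-0.118],"claw":-1},{"slide":[0,0,0],"angular":[0,0,-0.118],"claw":-1},{"slide":[0,0,0],"angular":[0,0,-0.118],"claw":-1},{"slide":[0,0,0],"angular":[0,0,-0.118],"claw":-1},{"slide":[0,0,0],"angular":[0,0,-0.118],"claw":-1},{"slide":[0,0,0],"angular":[0,0,-0.118],"claw":-1},{"slide":[0,0,0],"angular":[0,0,-0.118],"claw":-1},{"slide":[0,0,0],"angular":[0,0,0],"claw":-1}]' >/dev/null
python3 - <<'E'
from h import *
go((.65,.17,.24),-3.6)
E
```

```text
t: 42.4
tcp_pos: [0.601, -0.1036, 0.2139]
tool_rot: [0.876, -0.482, 0.007, -0.001]
force: [1.1, 0.9, 0.4]
finger_gap: 0.223
gripper_force: 0.0
t 43.15 tcp [ 0.5965 -0.1021  0.2064] xdir deg -3.82 tilt z [-0. -0. -1.] gap 0.003 F [-0.3  0.8  0.3] gf 0.0 q [-0.35  0.53  1.51 -0.    1.1   1.28]
turn [ 0.0001  0.0004 -0.0038] slide cm [  3.63 -27.49  -3.36]
```

Moving over the console. From there I'll check the keys and, looking back, the bar, by code.

```bash
python3 -m creep '[{"slide":[0.4,-3.5,-0.4],"angular":[0,0,0],"claw":-1},{"slide":[0.4,-3.5,-0.4],"angular":[0,0,0],"claw":-1},{"slide":[0.5,-3.5,-0.5],"angular":[0,0,0],"claw":-1},{"slide":[0.5,-3.5,-0.5],"angular":[0,0,0],"claw":-1},{"slide":[0.5,-3.5,-0.5],"angular":[0,0,0],"claw":-1},{"slide":[0.5,-3.5,-0.5],"angular":[0,0,0],"claw":-1},{"slide":[0.5,-3.5,-0.5],"angular":[0,0,0],"claw":-1},{"slide":[0.3,-3,0],"angular":[0,0,0],"claw":-1},{"slide":[0,0,0],"angular":[0,0,0],"claw":-1},{"slide":[0,0,0],"angular":[0,0,0],"claw":-1}]' >/dev/null
python3 -m creep '[{"slide":[0,0,0],"angular":[0,0,0],"claw":-1},{"slide":[0,0,0],"angular":[0,0,0],"claw":-1},{"slide":[0,0,0],"angular":[0,0,0],"claw":-1}]' >/dev/null
python3 - <<'E'
from h import *
s=st();a=snap('wrist','w14.png'); g=a.min(2)
m=((g>140)).astype(np.uint8)
for c in cv2.findContours(m,cv2.RETR_EXTERNAL,cv2.CHAIN_APPROX_NONE)[0]:
    ar=cv2.contourArea(c)
    if 250<ar<6000:
        (x,y),r=cv2.minEnclosingCircle(c)
        print(np.round([x,y,r,ar],1),[np.round(px2w('wrist',[(x,y)],z,s)[0][:2],4).tolist() for z in(.06,.066)])
t=snap('top','top2.png')
# bar: shut -> grey bar over centre of the jig row (top view)
for y in (-.26,-.2,-.13,-.06):
    u=w2px('top',(.589+(y+.1605)*.0647+.003,y-.003,.059)); print(y,np.round(u,1),t[int(u[1])-3:int(u[1])+4,int(u[0])].tolist())
E
```

```text
t 44.23 tcp [0.6515 0.1683 0.2397] xdir deg -4.09 tilt z [-0.    -0.001 -1.   ] gap -0.003 F [-0.1  0.9  0.2] gf 0.0 q [ 0.09  0.59  1.29 -0.    1.26  1.73]
[276.8 224.6  14.  547.5] [[0.6025, 0.2241], [0.6048, 0.223]]
[325.1 219.6  14.2 563. ] [[0.6045, 0.1719], [0.6068, 0.1718]]
[373.5 215.   14.1 567. ] [[0.606, 0.1202], [0.6083, 0.121]]
[ 123.5  160.4   45.5 5313.5] [[0.6837, 0.3737], [0.6845, 0.3698]]
[ 491.6   52.8   37.  3358.5] [[0.759, 0.0051], [0.7584, 0.008]]
-0.26 [433.  196.5] [[135, 153, 163], [113, 133, 139], [112, 133, 137], [112, 133, 138], [109, 132, 136], [112, 135, 141], [73, 90, 94]]
-0.2 [415.2 195. ] [[151, 171, 180], [132, 155, 160], [116, 137, 142], [114, 137, 143], [117, 138, 145], [116, 137, 144], [74, 91, 94]]
-0.13 [394.3 193.2] [[129, 149, 157], [122, 143, 151], [119, 140, 143], [117, 140, 144], [119, 140, 145], [95, 115, 122], [63, 80, 86]]
-0.06 [373.5 191.4] [[31, 43, 42], [103, 123, 128], [120, 140, 147], [117, 140, 146], [117, 138, 141], [116, 137, 142], [58, 75, 76]]
```

```bash
python3 - <<'E'
from h import *
go((.607,.222,.09),-4)
E
```

```text
t 44.33 tcp [0.6516 0.1685 0.2398] xdir deg -4.07 tilt z [ 0. -0. -1.] gap -0.002 F [ 0.6 -0.8 -0.3] gf 0.0 q [ 0.09  0.59  1.29 -0.    1.26  1.73]
turn [ 0.0004 -0.0003 -0.0013] slide cm [-4.82 -5.03 14.98]
```

```bash
python3 -m creep '[{"slide":[-2.4,-2.5,3],"angular":[0,0,0],"claw":-1},{"slide":[-2.4,-2.5,3],"angular":[0,0,0],"claw":-1},{"slide":[0,0,4],"angular":[0,0,0],"claw":-1},{"slide":[0,0,4],"angular":[0,0,0],"claw":-1},{"slide":[0,0,0.5],"angular":[0,0,0],"claw":-1},{"slide":[0,0,0],"angular":[0,0,0],"claw":-1},{"slide":[0,0,0],"angular":[0,0,0],"claw":-1},{"slide":[0,0,0],"angular":[0,0,0],"claw":-1},{"slide":[0,0,0],"angular":[0,0,0],"claw":-1}]'
python3 -m creep '[{"slide":[0,0,0.5],"angular":[0,0,0],"claw":-1},{"slide":[0,0,0.5],"angular":[0,0,0],"claw":-1},{"slide":[0,0,0.4],"angular":[0,0,0],"claw":-1},{"slide":[0,0,0.4],"angular":[0,0,0],"claw":-1},{"slide":[0,0,0],"angular":[0,0,0],"claw":-1},{"slide":[0,0,0],"angular":[0,0,0],"claw":-1},{"slide":[0,0,0],"angular":[0,0,0],"claw":-1}]'
```

```text
t: 45.08
tcp_pos: [0.6136, 0.2181, 0.1033]
tool_rot: [0.999, -0.035, 0.003, -0.0]
force: [0.4, -0.9, -0.4]
finger_gap: -0.002
gripper_force: 0.0
t: 45.67
tcp_pos: [0.6112, 0.2182, 0.0821]
tool_rot: [0.999, -0.034, 0.0, 0.0]
force: [-0.6, 0.1, -1.1]
finger_gap: 0.002
gripper_force: 0.0
```

```bash
python3 -m creep '[{"slide":[-0.4,-0.35,0],"angular":[0,0,0],"claw":-1},{"slide":[0,0,0.4],"angular":[0,0,0],"claw":-1},{"slide":[0,0,0.4],"angular":[0,0,0],"claw":-1},{"slide":[0,0,0.3],"angular":[0,0,0],"claw":-1},{"slide":[0,0,0],"angular":[0,0,0],"claw":-1},{"slide":[0,0,0],"angular":[0,0,0],"claw":-1},{"slide":[0,0,0],"angular":[0,0,0],"claw":-1}]'
```

```text
t: 46.25
tcp_pos: [0.6073, 0.2221, 0.0714]
tool_rot: [0.999, -0.034, -0.0, 0.0]
force: [-1.4, 2.2, 1.6]
finger_gap: 0.003
gripper_force: 0.9
```

```bash
python3 -m creep '[{"slide":[0,0,0.3],"angular":[0,0,0],"claw":-1},{"slide":[0,0,0],"angular":[0,0,0],"claw":-1},{"slide":[0,0,0],"angular":[0,0,0],"claw":-1}]'
```

```text
t: 46.5
tcp_pos: [0.6076, 0.2221, 0.0685]
tool_rot: [0.999, -0.034, 0.0, -0.0]
force: [-1.6, 0.8, 2.9]
finger_gap: -0.002
gripper_force: 1.7
```

Contact began at about z 0.073. Continuing down until the stop.

```bash
python3 -m creep '[{"slide":[0,0,0.3],"angular":[0,0,0],"claw":-1},{"slide":[0,0,0.2],"angular":[0,0,0],"claw":-1},{"slide":[0,0,0],"angular":[0,0,0],"claw":-1},{"slide":[0,0,0],"angular":[0,0,0],"claw":-1},{"slide":[0,0,0],"angular":[0,0,0],"claw":-1}]'
```

```text
t: 46.92
tcp_pos: [0.6077, 0.2221, 0.0659]
tool_rot: [0.999, -0.034, 0.001, 0.0]
force: [-5.1, 0.8, 16.1]
finger_gap: -0.0
gripper_force: 8.2
```

```bash
python3 -m creep '[{"slide":[0,0,-3],"angular":[0,0,0],"claw":-1},{"slide":[0.2,2.5,0],"angular":[0,0,0],"claw":-1},{"slide":[0.2,2.5,0],"angular":[0,0,0],"claw":-1},{"slide":[0,0,0],"angular":[0,0,0],"claw":-1},{"slide":[0,0,0],"angular":[0,0,0],"claw":-1},{"slide":[0,0,0],"angular":[0,0,0],"claw":-1},{"slide":[0,0,0],"angular":[0,0,0],"claw":-1},{"slide":[0,0,1],"angular":[0,0,0],"claw":-1},{"slide":[0,0,0],"angular":[0,0,0],"claw":-1},{"slide":[0,0,0],"angular":[0,0,0],"claw":-1}]'
```

```text
t: 47.75
tcp_pos: [0.6071, 0.1724, 0.082]
tool_rot: [0.999, -0.034, -0.001, 0.0]
force: [-0.4, -0.6, 0.1]
finger_gap: 0.003
gripper_force: 0.0
```

```bash
python3 -m creep '[{"slide":[0,0,0.5],"angular":[0,0,0],"claw":-1},{"slide":[0,0,0.4],"angular":[0,0,0],"claw":-1},{"slide":[0,0,0.3],"angular":[0,0,0],"claw":-1},{"slide":[0,0,0.3],"angular":[0,0,0],"claw":-1},{"slide":[0,0,0.3],"angular":[0,0,0],"claw":-1},{"slide":[0,0,0],"angular":[0,0,0],"claw":-1},{"slide":[0,0,0],"angular":[0,0,0],"claw":-1},{"slide":[0,0,0],"angular":[0,0,0],"claw":-1}]'
```

```text
t: 48.42
tcp_pos: [0.608, 0.172, 0.0661]
tool_rot: [0.999, -0.034, 0.0, -0.0]
force: [-2.1, 0.3, 6.5]
finger_gap: 0.003
gripper_force: 3.0
```

```bash
python3 -m creep '[{"slide":[0,0,0.15],"angular":[0,0,0],"claw":-1},{"slide":[0,0,0],"angular":[0,0,0],"claw":-1},{"slide":[0,0,0],"angular":[0,0,0],"claw":-1}]'
python3 -m creep '[{"slide":[0,0,-3],"angular":[0,0,0],"claw":-1},{"slide":[0.2,2.5,0],"angular":[0,0,0],"claw":-1},{"slide":[0.2,2.5,0],"angular":[0,0,0],"claw":-1},{"slide":[0,0,0],"angular":[0,0,0],"claw":-1},{"slide":[0,0,0],"angular":[0,0,0],"claw":-1},{"slide":[0,0,0],"angular":[0,0,0],"claw":-1},{"slide":[0,0,0],"angular":[0,0,0],"claw":-1},{"slide":[0,0,1],"angular":[0,0,0],"claw":-1},{"slide":[0,0,0],"angular":[0,0,0],"claw":-1},{"slide":[0,0,0],"angular":[0,0,0],"claw":-1}]'
```

```text
t: 48.67
tcp_pos: [0.608, 0.172, 0.066]
tool_rot: [0.999, -0.034, 0.0, 0.0]
force: [-4.4, 1.0, 13.2]
finger_gap: 0.001
gripper_force: 6.5
t: 49.5
tcp_pos: [0.6077, 0.1223, 0.0826]
tool_rot: [0.999, -0.034, -0.001, 0.0]
force: [0.3, 0.2, 0.4]
finger_gap: -0.002
gripper_force: 0.0
```

```bash
python3 -m creep '[{"slide":[0,0,0.5],"angular":[0,0,0],"claw":-1},{"slide":[0,0,0.4],"angular":[0,0,0],"claw":-1},{"slide":[0,0,0.3],"angular":[0,0,0],"claw":-1},{"slide":[0,0,0.3],"angular":[0,0,0],"claw":-1},{"slide":[0,0,0.4],"angular":[0,0,0],"claw":-1},{"slide":[0,0,0.1],"angular":[0,0,0],"claw":-1},{"slide":[0,0,0],"angular":[0,0,0],"claw":-1},{"slide":[0,0,0],"angular":[0,0,0],"claw":-1},{"slide":[0,0,0],"angular":[0,0,0],"claw":-1}]'
python3 -m creep '[{"slide":[0,0,-3],"angular":[0,0,0],"claw":-1},{"slide":[0,0,-4],"angular":[0,0,0],"claw":-1},{"slide":[0,0,-4],"angular":[0,0,0],"claw":-1},{"slide":[0,0,-4],"angular":[0,0,0],"claw":-1},{"slide":[0,0,0],"angular":[0,0,0],"claw":-1},{"slide":[0,0,0],"angular":[0,0,0],"claw":-1},{"slide":[0,0,0],"angular":[0,0,0],"claw":-1},{"slide":[0,0,0],"angular":[0,0,0],"claw":-1},{"slide":[0,0,0],"angular":[0,0,0],"claw":-1}]'
```

```text
t: 50.25
tcp_pos: [0.6085, 0.1218, 0.0659]
tool_rot: [0.999, -0.034, 0.0, 0.0]
force: [-4.6, -0.5, 14.0]
finger_gap: -0.003
gripper_force: 6.9
t: 51.0
tcp_pos: [0.6073, 0.1216, 0.2116]
tool_rot: [0.999, -0.034, -0.002, 0.0]
force: [0.3, -0.0, -0.4]
finger_gap: -0.002
gripper_force: 0.0
```

```bash
python3 -c "
from station import ticket
print(ticket.sign_off())"
```

```text
the job is handed in; nothing more can be done
None
```

The plaque, disc and tag are pressed flush in their recesses (no block blank was on the table), the bar is shut against its stop, and the left, middle and right keys were each pressed fully down in that order; I handed the job in at about 51 s, but the hand-in returned no verdict.

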